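Slide the chocolate figure under the low cooling grille and shut the gate

TASK

The cream bear figure standing on the small steel tray is ready to set: slide the tray by its handle between the guide rails, under the low grille of the cooling station, fully home against the back stop, with the figure still standing on it. Then swing the station's gate shut behind the tray and let go. Do not let the figure tip over, and leave everything else on the worktop where it is.

Things in the scene. Friction and masses are not known exactly. Their poses are not given: they have to be found in the camera images.
- station: Fixed steel cooling station. Origin on the worktop: the tray's origin comes here (within 3 mm) when fully home. x points along the lane, inwards; y left when looking in; z up. Its only open end is at -x. Back stop: face at x = 58 mm, 30 mm high. Behind it a grey blower box: x = 100 to 170, y = +-100 mm, 170 mm high.
- lane_mouth (a point): Point on the worktop at station x = -100 mm, y = 0, axes as the station: the straight guide rails (18 mm high, inner faces at y = +-62 mm) run from here inwards to the back stop. Their outer ends flare outwards, from here to station x = -125 mm.
- grille_edge (a point): Middle of the lower front edge of the grille roof, station x = -125 mm, 150 mm high. The roof of steel bars (150 to 162 mm high) runs from here to x = 90 mm, y = +-106 mm, on 14 mm posts at x = -115 and 85, y = +-100 mm, with a thin bar along each side 80 mm high. It overhangs the handle of a tray that is home, so the tool must lean back out of the mouth.
- gate (a joint): Gate angle, rad: 0 = shut across the mouth, at its end stop; 1.57 = open, pointing straight out of the mouth; 2.0 = fully open. It swings level about the upright gate_pivot; at angle q it points from there along (-sin q, -cos q) in station x, y. It stays where it is left; under 1 N at its end moves it. Shut it by pushing its outer face, the one away from the lane when open.
- gate_pivot (a point): On the gate's upright pivot axis, at station x = -160, y = 120 mm, 40 mm above the worktop. The gate is an aluminium bar 12 mm thick, from 25 to 55 mm above the worktop, reaching 152 mm from the pivot.
- gate_end (a point): Middle of the gate's dark end piece (18 mm thick, 23 to 59 mm above the worktop), 146 mm from the pivot axis, 40 mm above the worktop.
- tray: Loose steel tray 110 x 110 mm, rim 14 mm high, about 0.35 kg; slides flat on the worktop. Origin at the centre of its underside, z up, x away from the handle. The dark stub handle is a straight bar along x at y = 0: 18 mm wide (y), from 30 to 46 mm above the underside, from x = -55 to -130 mm; free space below it beyond x = -63 mm.
- figure: Loose cream-coloured bear figure, 105 mm high, foot 56 mm across, largest width 60 mm, about 0.14 kg; it stands freely on the tray's floor (6 mm above the worktop). Origin at the centre of its foot, z up.
- tin_figure: Bystander: upturned round steel cake tin, 150 mm across and 40 mm high, with a dark brown bear figure on top, 145 mm high in all. Origin at the centre of its underside.
- bowl: Bystander: white bowl, 140 mm across, 60 mm high. Origin at the centre of its underside.
- cutter: Bystander: round steel cutter ring, 64 mm across, 35 mm high. Origin at the centre of its underside.
- spatula: Bystander: spatula lying flat along its x, about 280 mm long, blade 65 mm wide. Origin under its middle.
- jar: Bystander: amber jar, 64 mm across, 90 mm high. Origin at the centre of its underside.
- blowgun: Bystander: grey hot-air blower standing on its end, 72 mm across with a loop handle reaching 97 mm to its own +x, 190 mm high. Origin at the centre of its underside (body part).
Things that resemble listed ones, but are neither listed nor needed, are in the scene too. What is shaped like the figure but purple or turquoise is not meant.

How it is judged:
By the outcome, as a careful person would: the job done as asked, in the order asked, and still so for the second after the job is handed in, with the robot touching nothing.
It also fails if it takes over 69 s, if anything falls off the work surface, if the arm or the gripper's body presses on something with over 40 N, if the wrist force passes 120 N, or if a joint passes its speed limit or range.

ROBOT

A 7-joint arm with a two-finger parallel gripper is mounted at the origin on the work surface. World frame = base frame: x ahead of the robot, y to its left, z up, the work surface at z = 0. Lengths are in m, angles in rad, forces in N, time in s.
With the tool pointing down it reaches from about 0.4 to 0.9 m from the base axis. Payload 5.6 kg.
Tool frame: the origin (TCP) lies at the very end of the fingers, on their centre line; the grasp point (between the pads) lies 19 mm behind it (tcp_to_grasp is the distance from the TCP to the grasp point, in m); z points along the fingers, y is the direction in which the jaws open and shut (so a half turn about z gives the same grasp; the last joint's range is limited). The gripper opens to 92 mm and grips with 3 to 60 N. Pads are 20 mm wide; open, the fingers measure 128 mm over their backs; the gripper's body (75 mm by 189 mm) begins 69 mm behind the grasp point.
Start: joints at [1.245, 0.468, -0.012, 1.603, 0.006, 1.071, -0.056], TCP at [0.181, -0.624, 0.181] pointing down, gripper open.
Joint ranges: [-2.53, 2.53], [-0.31, 2.02], [-1.57, 1.55], [0.28, 2.44], [-1.29, 4.43], [0.15, 1.84], [-2.92, 2.92]. Speed limits (rad/s): [2.57, 2.57, 3.14, 3.14, 3.14, 3.14, 3.14].

INTERFACE

Orientations are given as a 3x3 rotation matrix whose columns are the frame's x, y, z axes.
In Python, from rig import * gives the robot as it stands. The module is installed in compiled form; this text tells all that it offers.
- The arm moves only by the shell command python3 -m handwheel 'ROWS'. ROWS is JSON, a list that holds one entry, the list of rows, each a list of 5 numbers: the gripper command: -1 is shut, 1 is fully open, values between are in proportion, then the shift along the world's x, y, z in mm, then the turn about the world's z in degrees. In form: [[[jaw, dx, dy, dz, roll], ...]]. A call has 1 to 5 rows; each row shifts and turns the commanded pose from where the row before left it; what a row does not reach is not made up. A row lasts 1/12 s, in which the tool goes at most 41.7 mm and 7.16 degrees, less where a joint would pass 70% of its speed; a pose out of reach is approached as far as the arm can. A call with a gripper value outside its range is refused whole. The fingers move at their own pace and stop on an object; the grip force is fixed at half the most. Time passes only in rows, so rows that do not move let the fingers close. It gives the time, the measured TCP pose, the force and the opening at its end, in the units of the state.
- get_obs(): the state, without advancing time (a new reading comes with each control period).
- capture(name): name is "scene" or "top" or "wrist"; returns a dict with "color" (480x640x3 uint8, red, green, blue), "range_z" (480x640 float32, m along the optical axis (not along the pixel's ray), 0 where there is no reading), "fx", "fy", "cx", "cy" (pixels), "T" (4x4, takes a point from camera to world coordinates); the wrist camera has in their place "tool_from_camera" (4x4, takes a point from camera to tool coordinates, whose origin is the TCP and whose axes are the flange's). Camera axes: x right, y down, z forward; pixel columns grow to the right and rows downward; lengths in m; the calibration is good to about 2 mm. A picture is of the moment at which its call begins: read the wrist's pose just before it.
- finish_job(): hands the job in, once; it reports no verdict.
The state is a dict: "clock": time; "qpos": joint angles; "dq": joint speeds; "tau": joint torques, N m; "position": TCP position; "tool_rot": TCP orientation; "force": force on the tool from outside, world axes, zero at the start; "ft_torque": the same for the moment, N m; "opening": finger opening in m.
Only numpy, scipy, OpenCV 4.12 (cv2) and the standard library are available. Lean on these libraries where they do the work, as an engineer would, in place of code of your own. Each camera call takes 0.05 s, during which the arm holds its last target.

## Working session

There is one attempt and no reset: what is moved stays moved. The work goes in short steps, Python scripts to look and compute and a shell command to move; the robot and the scene stay as the last step left them, time stands still between calls to the robot, and variables do not carry over. Pictures are saved under pics/ and viewed, and the job is handed in when it is done.

```bash
mkdir -p pics; ls; cat > h.py <<'E'
from rig import *
import numpy as np, cv2
def snap(n,f):
    o=get_obs(); c=capture(n)
    cv2.imwrite('pics/'+f+'.png',c['color'][:,:,::-1])
    np.savez('pics/'+f+'.npz',obs_p=o['position'],obs_R=o['tool_rot'],**c)
    return o,c
def load(f): return dict(np.load('pics/'+f+'.npz'))
def Tof(c):
    if 'T' in c: return c['T']
    W=np.eye(4);W[:3,:3]=c['obs_R'];W[:3,3]=c['obs_p'];return W@c['tool_from_camera']
def ray(c,u,v,z):
    T=Tof(c);d=T[:3,:3]@np.array([(u-c['cx'])/c['fx'],(v-c['cy'])/c['fy'],1]);o=T[:3,3]
    return o+d*(z-o[2])/d[2]
def cloud(c):
    T=Tof(c);v,u=np.mgrid[:480,:640];z=c['range_z'].astype(float)
    P=np.stack([(u-c['cx'])/c['fx']*z,(v-c['cy'])/c['fy']*z,z],-1)
    P=P@T[:3,:3].T+T[:3,3];P[z==0]=np.nan;return P
E
python3 - <<'E'
from h import *
print(get_obs())
for n in ['scene','top','wrist']:
    o,c=snap(n,n+'0'); 
    print(n,c['fx'],c['cx'],c['cy'], c.get('T',c.get('tool_from_camera')))
E
```

```text
pics
{'clock': 0.0, 'qpos': array([ 1.24500637,  0.46839894, -0.01160171,  1.6036153 ,  0.00602538,
        1.07139446, -0.05628847]), 'dq': array([ 1.14280722e-04, -9.11105974e-05, -1.04910863e-03,  2.50610445e-04,
       -9.49110683e-04,  5.13917220e-04, -3.81765783e-05]), 'tau': array([ 2.76670444e-04, -5.20565343e+01, -1.22580741e-02, -2.43752789e+01,
       -5.67230280e-02,  1.73211575e-02,  1.76981348e-04]), 'position': array([ 0.18111417, -0.62358936,  0.18002974]), 'tool_rot': array([[ 9.60292155e-01,  2.78995650e-01, -6.36549257e-04],
       [ 2.78996337e-01, -9.60290723e-01,  1.66446151e-03],
       [-1.46894827e-04, -1.77596424e-03, -9.99998412e-01]]), 'force': array([ 0.30627462, -0.70525934, -0.65240455]), 'ft_torque': array([-0.0207118 , -0.05867749,  0.0117299 ]), 'opening': 0.09186321584501683}
scene 481.9948125881793 312.9516723270814 241.02925438746706 [[ 0.16923445  0.78954161 -0.58990147  1.17919306]
 [ 0.98556719 -0.13306674  0.10464492 -0.10292163]
 [ 0.00412526 -0.59909706 -0.80066578  0.99173922]
 [ 0.          0.          0.          1.        ]]
top 473.5448106166267 323.71600593082076 238.20335847640197 [[-0.01988296 -0.99594978  0.08768523  0.43014919]
 [-0.99966453  0.01834763 -0.01828091  0.00998603]
 [ 0.01659805 -0.08801929 -0.99598048  1.24393488]
 [ 0.          0.          0.          1.        ]]
wrist 398.07442554045684 321.26843411482656 242.45307496680863 [[-1.17122007e-04 -9.60254981e-01 -2.79124268e-01  7.86076450e-02]
 [ 9.99999843e-01 -2.65254893e-04  4.92935795e-04  1.34112964e-03]
 [-5.47383131e-04 -2.79124167e-01  9.60254862e-01 -2.03394540e-01]
 [ 0.00000000e+00  0.00000000e+00  0.00000000e+00  1.00000000e+00]]
```

View pics/scene0.png

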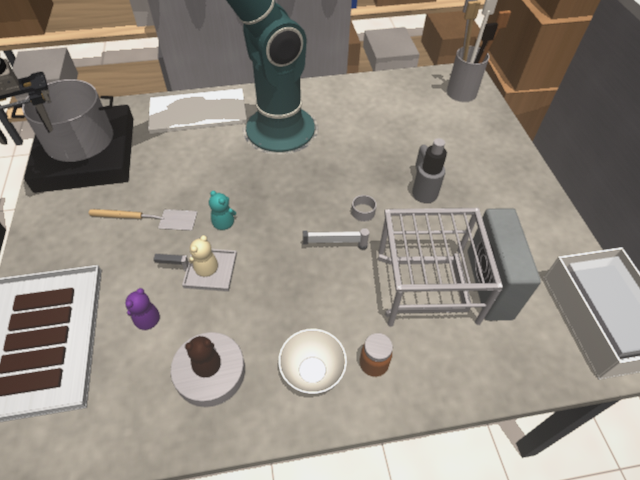

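View pics/top0.png

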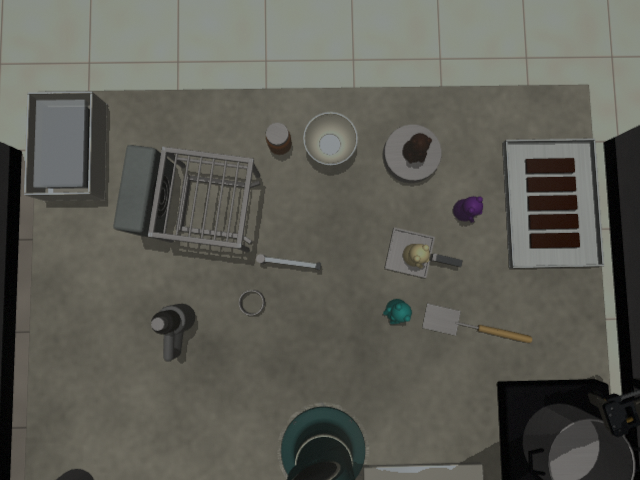

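View pics/wrist0.png

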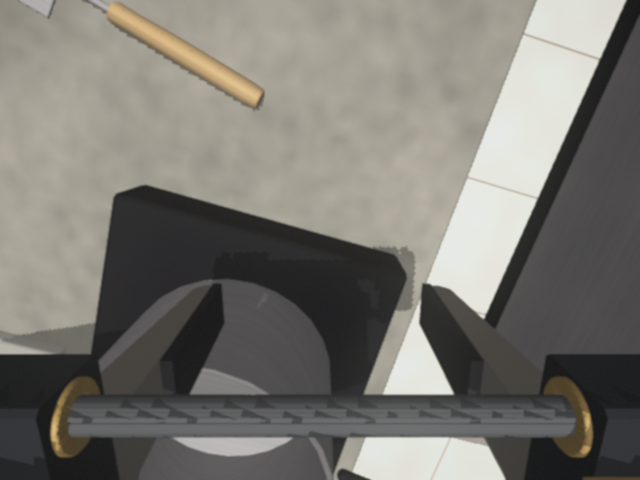

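The views show the following:
- **Scene view:** the cream bear is on the tray at about (205,260), with the dark handle at (170,259). The station is at about (440,265), and the open gate bar runs from (367,239) to (305,239).
- **Top view:** the tray is at (410,252), the handle at (447,261), the station at (203,197), and the gate runs from (260,258) to (318,266).

Next I'll zoom in and measure.

```bash
python3 - <<'E'
from h import *
c=load('top0'); P=cloud(c)
im=c['color'][:,:,::-1]
def crop(f,u0,v0,w,h,s,im):
    cv2.imwrite('pics/%s.png'%f,cv2.resize(im[v0:v0+h,u0:u0+w],None,fx=s,fy=s,interpolation=cv2.INTER_CUBIC))
crop('t_st',105,130,230,150,3.4,cv2.convertScaleAbs(im,alpha=1.5)); crop('t_tr',370,215,110,80,7,cv2.convertScaleAbs(im,alpha=1.5))
s=load('scene0'); im2=s['color'][:,:,::-1]
crop('s_st',290,190,260,150,3,im2); crop('s_tr',140,180,120,120,5,im2)
for u,v in [(410,252),(410,270),(447,261),(310,266),(262,258),(140,190),(205,163),(390,455),(590,440),(550,200),(418,252)]:
    print(u,v,P[v,u].round(4))
E
```

```text
410 252 [ 0.4941 -0.2224  0.0868]
410 270 [ 0.4514 -0.2366  0.0073]
447 261 [ 0.4717 -0.324   0.0459]
310 266 [0.4655 0.0239 0.0544]
262 258 [0.4877 0.1434 0.0591]
140 190 [0.643  0.4078 0.1692]
205 163 [0.7253 0.2799 0.0837]
390 455 [-0.0179 -0.1709 -0.0045]
590 440 [ 0.0289 -0.6505  0.0627]
550 200 [ 0.6288 -0.6134  0.0146]
418 252 [ 0.4927 -0.2379  0.106 ]
```

View pics/t_st.png

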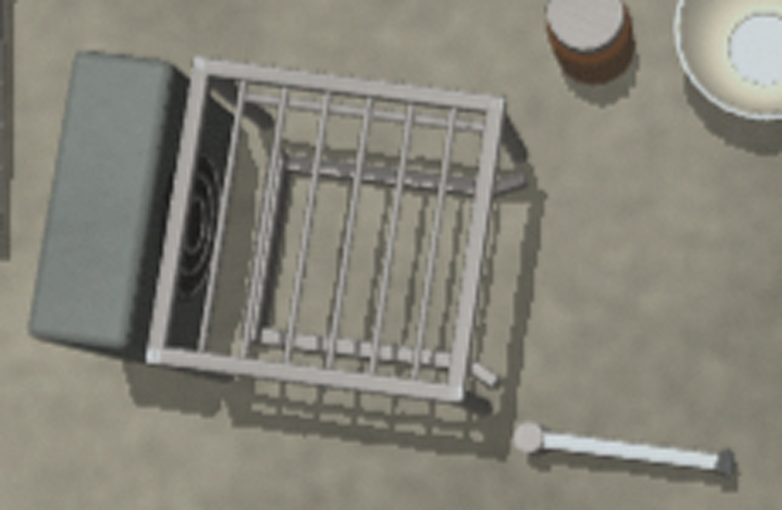

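View pics/t_tr.png

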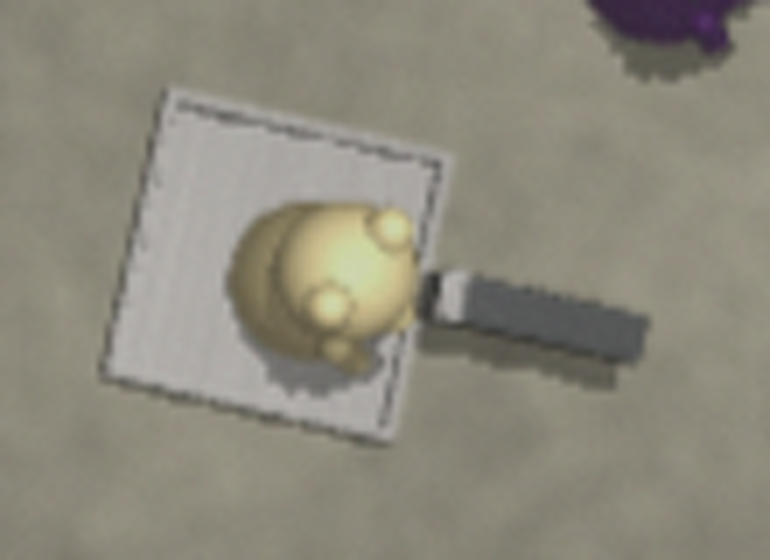

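View pics/s_st.png

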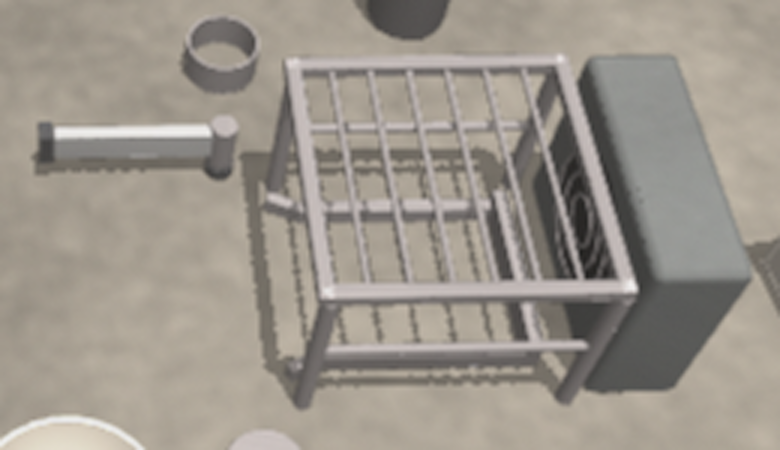

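View pics/s_tr.png

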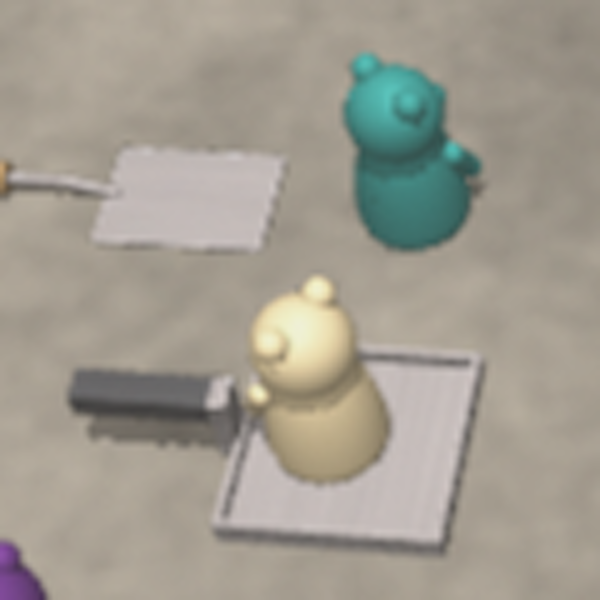

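```bash
python3 - <<'E'
from h import *
c=load('top0')
def fit(local,world):
    l=np.array(local)[:,:2];w=np.array(world)[:,:2];lm=l.mean(0);wm=w.mean(0)
    U,S,V=np.linalg.svd((l-lm).T@(w-wm));R=(V.T@np.diag([1,np.linalg.det(V.T@U.T)])@U.T)
    t=wm-R@lm; return t,np.degrees(np.arctan2(R[1,0],R[0,0])),(w-(l@R.T+t))*1e3
px=lambda x,y,u0,v0,s:((x+.5)/s+u0-.5,(y+.5)/s+v0-.5)
st=[(503,97),(461,400),(152,360),(199,58)]
w=[ray(c,*px(x,y,105,130,3.4),.162) for x,y in st]
t,a,r=fit([(-.125,-.106),(-.125,.106),(.09,.106),(.09,-.106)],w); print('station',t,a,r.round(1).tolist())
tr=[(167,88),(453,155),(393,442),(100,378)]
w=[ray(c,*px(x,y,370,215,7),.014) for x,y in tr]
t2,a2,r=fit([(.055,-.055),(-.055,-.055),(-.055,.055),(.055,.055)],w); print('tray',t2,a2,r.round(1).tolist())
he=[ray(c,*px(x,y,370,215,7),.046) for x,y in [(649,315),(635,362)]];h=np.mean(he,0)
print('handle end',h, 'vs',t2+np.array([np.cos(np.radians(a2)),np.sin(np.radians(a2))])*-.13)
for n,(x,y),z in [('pivot',(528,437),.059),('gend',(726,462),.059)]:print(n,ray(c,*px(x,y,105,130,3.4),z))
ang=np.radians(a);R=np.array([[np.cos(ang),-np.sin(ang)],[np.sin(ang),np.cos(ang)]])
print('pivot exp',t+R@[-.16,.12])
P=cloud(c)
# figure cloud
col=c['color'].astype(int);m=(col[...,0]-col[...,2]>40)&(P[...,2]>.05)&(abs(P[...,0]-.49)<.06)&(abs(P[...,1]+.23)<.06)
print('fig top',P[m].mean(0),P[m][:,2].max())
def foot(name,u0,v0,u1,v1):
    Q=P[v0:v1,u0:u1].reshape(-1,3);Q=Q[Q[:,2]>.015];print(name,Q.min(0).round(3),Q.max(0).round(3))
foot('purple',445,185,490,230);foot('teal',380,293,418,330);foot('cutter',235,285,270,320);foot('jar',262,118,296,160)
foot('bowl',300,110,360,170);foot('tin',380,120,445,185);foot('gate',265,250,325,275)
E
```

```text
station [0.62934383 0.28705125] 81.74301899381373 [[-1.3, 3.5], [1.6, 2.6], [1.5, -3.6], [-1.8, -2.5]]
tray [ 0.4970078  -0.23519844] 75.84969008616541 [[0.4, -0.5], [0.1, -0.2], [0.3, -0.4], [-0.8, 1.1]]
handle end [ 0.46613473 -0.36023532  0.046     ] vs [ 0.46522715 -0.36125394]
pivot [0.48733754 0.14850224 0.059     ]
gend [0.4661808  0.00344384 0.059     ]
pivot exp [0.48760965 0.14594341]
fig top [ 0.49530547 -0.24376891  0.10167204] 0.10553762300787017
purple [ 0.573 -0.407  0.015] [ 0.634 -0.354  0.111]
teal [ 0.314 -0.22   0.016] [ 0.377 -0.159  0.106]
cutter [0.346 0.144 0.015] [0.408 0.208 0.04 ]
jar [0.763 0.069 0.015] [0.824 0.131 0.096]
bowl [ 0.723 -0.1    0.015] [0.861 0.036 0.065]
tin [ 0.681 -0.321  0.015] [ 0.831 -0.172  0.147]
gate [ 0.458 -0.001  0.025] [0.49  0.137 0.063]
```

Station: (0.629, 0.287), heading 81.7°. Tray: (0.497, -0.235), heading 75.8°. The gate is at about 1.57. The moves only offer shift and turn about z, so I have to find out whether the tool can lean at all. I'll raise it clear first, then see what the controller does at the edge of its reach.

```bash
python3 -m handwheel '[[[1,0,0,40,-7],[1,0,0,40,-7],[1,0,0,40,-7],[1,0,0,40,-7],[1,5,-20,0,-7]]]'
python3 -m handwheel '[[[1,10,-35,0,-7],[1,10,-35,0,-7],[1,10,-35,0,-7],[1,10,-35,0,-7],[1,10,-35,0,-7]]]'
cat >s.py <<'E'
from h import *
o=get_obs();R=np.array(o['tool_rot'])
print('t',round(o['clock'],2),'p',(o['position']*1e3).round(1),'yaw',np.degrees(np.arctan2(R[1,0],R[0,0])).round(1),'z',R[:,2].round(3),'F',o['force'].round(1),'op',round(o['opening']*1e3,1),'q',o['qpos'].round(2))
E
python3 s.py
```

```text
clock: 0.57
position: [0.187, -0.646, 0.3521]
tool_rot: [[0.945, -0.328, 0.005], [-0.328, -0.945, -0.014], [0.01, 0.011, -1.0]]
force: [-0.4, -2.1, 2.5]
opening: 0.0919
clock: 0.98
position: [0.2372, -0.82, 0.341]
tool_rot: [[0.587, -0.81, -0.0], [-0.81, -0.587, 0.0], [-0.0, 0.0, -1.0]]
force: [-0.6, -1.6, 1.0]
opening: 0.0921
t 0.98 p [ 237.2 -820.   341. ] yaw -54.1 z [-0.  0. -1.] F [-0.6 -1.6  1. ] op 92.1 q [ 1.17  0.83  0.25  0.66 -0.18  1.67 -1.2 ]
```

```bash
python3 -m handwheel '[[[1,10,-35,0,-7],[1,10,-35,0,-7],[1,10,-35,0,-5],[1,10,-35,0,0],[1,10,-35,0,0]]]'; python3 s.py
python3 -m handwheel '[[[1,0,0,0,0],[1,0,0,0,0]]]'; python3 s.py
python3 -m handwheel '[[[1,10,-35,0,0],[1,10,-35,0,0]]]'; python3 s.py
```

```text
clock: 1.4
position: [0.2467, -0.8909, 0.3209]
tool_rot: [[0.383, -0.923, 0.021], [-0.923, -0.384, -0.031], [0.037, -0.007, -0.999]]
force: [-0.9, -0.5, 0.1]
opening: 0.0919
t 1.4 p [ 246.7 -890.9  320.9] yaw -67.4 z [ 0.021 -0.031 -0.999] F [-0.9 -0.5  0.1] op 91.9 q [ 1.15  1.1   1.    0.28 -0.93  1.84 -1.35]
clock: 1.57
position: [0.2444, -0.8906, 0.3215]
tool_rot: [[0.38, -0.925, 0.016], [-0.924, -0.381, -0.031], [0.035, -0.003, -0.999]]
force: [1.2, 0.4, -1.1]
opening: 0.092
t 1.57 p [ 244.4 -890.6  321.5] yaw -67.6 z [ 0.016 -0.031 -0.999] F [ 1.2  0.4 -1.1] op 92.0 q [ 1.15  1.1   1.    0.29 -0.91  1.84 -1.36]
clock: 1.73
position: [0.2546, -0.9064, 0.3106]
tool_rot: [[0.383, -0.923, 0.041], [-0.921, -0.385, -0.059], [0.07, -0.015, -0.997]]
force: [-1.7, -0.7, 0.2]
opening: 0.092
t 1.73 p [ 254.6 -906.4  310.6] yaw -67.4 z [ 0.041 -0.059 -0.997] F [-1.7 -0.7  0.2] op 92.0 q [ 1.13  1.16  1.35  0.28 -1.28  1.84 -1.33]
```

The tilt does build up at the edge of reach, with the tip leaning outwards. I'll continue.

```bash
python3 -m handwheel '[[[1,10,-38,0,0],[1,10,-38,0,0],[1,10,-38,0,0],[1,10,-38,0,0],[1,10,-38,0,0]]]' >/dev/null; python3 s.py
python3 -m handwheel '[[[1,10,-38,0,0],[1,10,-38,0,0],[1,10,-38,0,0]]]' >/dev/null; python3 s.py
python3 -m handwheel '[[[1,0,0,0,0],[1,-5,19,0,0],[1,-10,38,0,0]]]'>/dev/null; python3 s.py
```

```text
t 2.15 p [ 250.2 -908.2  302. ] yaw -67.6 z [ 0.027 -0.055 -0.998] F [ 0.2 -0.5  0.1] op 91.8 q [ 1.13  1.17  1.37  0.28 -1.29  1.84 -1.33]
t 2.4 p [ 247.9 -909.   297.6] yaw -67.7 z [ 0.019 -0.053 -0.998] F [ 0.5 -0.6 -0.8] op 92.0 q [ 1.13  1.18  1.38  0.28 -1.29  1.84 -1.33]
t 2.65 p [ 235.3 -872.   297.3] yaw -67.6 z [ 0.015 -0.056 -0.998] F [ 0.2 -2.1  0.6] op 92.2 q [ 0.95  1.12  1.43  0.65 -1.2   1.79 -1.14]
```

Tilt is kept when I move back, so it ratchets. A high pose runs joint 6 into its limit and should force more lean, so I'll go back in and then up.

```bash
python3 -m handwheel '[[[1,-10,38,0,-2],[1,-10,38,0,-2],[1,-10,38,0,-2],[1,-10,38,0,0],[1,-5,20,20,0]]]' >/dev/null; python3 s.py
python3 -m handwheel '[[[1,0,0,41,0],[1,0,0,41,0],[1,0,0,41,0],[1,0,0,41,0],[1,0,0,41,0]]]' >/dev/null; python3 s.py
```

```text
t 3.07 p [ 194.4 -699.5  314.5] yaw -73.6 z [ 0.013 -0.048 -0.999] F [ 1.  -0.5  0.4] op 91.8 q [ 0.54  0.91  1.51  1.33 -0.94  1.63 -0.97]
t 3.48 p [ 192.3 -706.2  503.3] yaw -73.6 z [ 0.008 -0.051 -0.999] F [-1.3 -0.4 -1.6] op 91.7 q [ 0.75  0.67  1.19  0.9  -0.66  1.84 -1.24]
```

```bash
python3 -m handwheel '[[[1,0,0,41,0],[1,0,0,41,0],[1,0,0,41,0]]]' >/dev/null; python3 s.py
python3 -m handwheel '[[[1,0,0,41,0],[1,0,0,41,0],[1,0,0,41,0]]]' >/dev/null; python3 s.py
```

```text
t 3.73 p [ 188.  -704.4  487.3] yaw -73.6 z [-0.    0.03 -1.  ] F [-0.5 -0.7 -1.8] op 91.8 q [ 0.99  0.59  0.63  0.82 -0.35  1.84 -1.41]
t 3.98 p [ 183.1 -688.7  523.6] yaw -73.6 z [ 0.01   0.001 -1.   ] F [-0.8 -0.4 -0.9] op 92.0 q [ 1.2   0.51  0.14  0.79 -0.08  1.84 -1.55]
```

```bash
python3 -m handwheel '[[[1,0,0,41,0],[1,0,0,41,0],[1,0,0,41,0],[1,0,0,41,0]]]' >/dev/null; python3 s.py
python3 -m handwheel '[[[1,0,0,41,0],[1,0,0,41,0],[1,0,0,41,0],[1,0,0,41,0]]]' >/dev/null; python3 s.py
```

```text
t 4.32 p [ 175.2 -657.8  612. ] yaw -73.6 z [ 0.044 -0.122 -0.992] F [ 0.7 -1.   0.4] op 91.7 q [ 1.16  0.39  0.19  0.79 -0.09  1.84 -1.55]
t 4.65 p [ 170.1 -634.2  689.6] yaw -73.7 z [ 0.076 -0.242 -0.967] F [0.1 0.6 1. ] op 92.0 q [ 1.12  0.3   0.23  0.75 -0.09  1.84 -1.55]
```

Lean is now 14.7° along tool x, as wanted. My clearance sums ask for about 25°, so I'll keep going up.

```bash
python3 -m handwheel '[[[1,0,0,41,0],[1,0,0,41,0],[1,0,0,41,0],[1,0,0,41,0]]]' >/dev/null; python3 s.py
python3 -m handwheel '[[[1,0,0,41,0],[1,0,0,41,0]]]' >/dev/null; python3 s.py
```

```text
t 4.98 p [ 166.  -615.8  763. ] yaw -73.7 z [ 0.108 -0.359 -0.927] F [ 0.9 -0.2  0.4] op 91.9 q [ 1.08  0.24  0.29  0.68 -0.1   1.84 -1.55]
t 5.15 p [ 164.2 -607.9  798.5] yaw -73.7 z [ 0.124 -0.416 -0.901] F [-0.   0.   0.1] op 92.1 q [ 1.06  0.22  0.32  0.64 -0.1   1.84 -1.56]
```

```bash
A='[[[0.5,15,13,-24,7],[0.5,15,13,-24,7],[0.5,15,13,-24,7],[0.5,15,13,-24,7],[0.5,15,13,-24,7]]]'
python3 -m handwheel '[[[0.5,15,13,-24,7],[0.5,15,13,-24,7],[0.5,15,13,-24,7],[0.5,15,13,-24,7],[0.5,15,13,-24,7]]]' >/dev/null; python3 s.py
python3 -m handwheel '[[[0.5,15,13,-24,7],[0.5,15,13,-24,7],[0.5,15,13,-24,7],[0.5,15,13,-24,7],[0.5,15,13,-24,7]]]' >/dev/null; python3 s.py
```

```text
t 5.57 p [ 239.6 -542.2  676.9] yaw -38.4 z [ 0.341 -0.268 -0.901] F [ 0.6 -0.4  0.2] op 68.6 q [ 1.04  0.03  0.21  1.16 -0.25  1.58 -1.04]
t 5.98 p [ 314.4 -477.9  556.6] yaw -3.4 z [ 0.432 -0.025 -0.902] F [-0.4 -0.2 -0.5] op 68.9 q [ 1.03  0.04  0.16  1.41 -0.41  1.5  -0.45]
```

```bash
python3 -m handwheel '[[[0,15,13,-24,7],[0,15,13,-24,7],[0,15,13,-24,7],[0,15,13,-24,7],[0,15,13,-24,7]]]' >/dev/null; python3 s.py
python3 -m handwheel '[[[0,15,13,-24,7],[0,15,13,-24,7],[0,15,13,-24,7],[0,15,13,-24,7],[0,15,13,-24,7]]]' >/dev/null; python3 s.py
```

```text
t 6.4 p [ 389.5 -413.4  436.1] yaw 31.6 z [ 0.367  0.226 -0.902] F [ 0.2 -1.   0.6] op 45.7 q [ 0.97  0.17  0.07  1.52 -0.46  1.48  0.07]
t 6.82 p [ 464.8 -348.7  315.8] yaw 66.6 z [ 0.17   0.396 -0.903] F [-0.5 -0.1 -0.5] op 46.0 q [ 0.88  0.37 -0.06  1.52 -0.39  1.45  0.5 ]
```

```bash
python3 -m handwheel '[[[0,3,4,-35,5],[0,3,4,-35,4],[0,0,0,-35,0],[0,0,0,-35,0],[0,0,0,0,0]]]' >/dev/null; python3 s.py
python3 -c "
from h import *
snap('wrist','w1');snap('top','top1');snap('scene','scene1')
c=load('top1');cv2.imwrite('pics/top1c.png',cv2.resize(cv2.convertScaleAbs(c['color'][200:300,360:500,::-1],alpha=1.5),None,fx=5,fy=5))
"
```

```text
t 7.23 p [ 467.4 -337.8  170.1] yaw 75.0 z [ 0.099  0.424 -0.9  ] F [-0.8  0.4 -0.1] op 45.9 q [ 0.87  0.53 -0.09  1.63 -0.35  1.26  0.68]
```

View pics/w1.png

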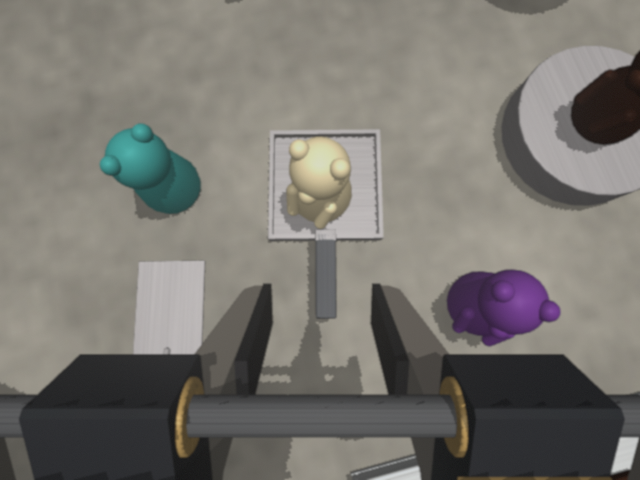

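View pics/scene1.png

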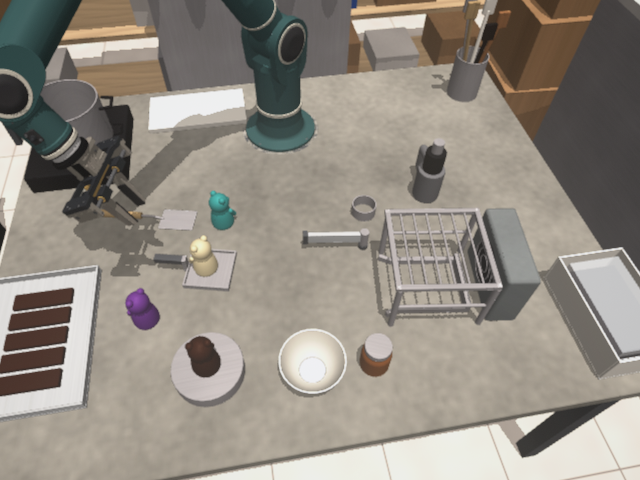

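The wrist view has the handle centred between the fingers, its end at (326,318), and the bear standing at (320,180). The purple bear at (490,305) is to the right of the right finger.

```bash
python3 - <<'E'
from h import *
c=load('w1')
print(ray(c,326,318,.046),ray(c,326,236,.046))
print([ray(c,u,v,.014).round(4) for u,v in [(270,131),(381,131),(384,240),(268,240)]])
P=cloud(c);print(P[300,326],P[160,370])
E
```

```text
[ 0.46384635 -0.36369525  0.046     ] [ 0.48173609 -0.29569066  0.046     ]
[array([ 0.4563, -0.1724,  0.014 ]), array([ 0.5634, -0.2009,  0.014 ]), array([ 0.5356, -0.3077,  0.014 ]), array([ 0.4288, -0.2796,  0.014 ])]
[ 0.46767818 -0.34913379  0.04472673] [ 0.54596698 -0.22505458  0.00731681]
```

```bash
python3 -m handwheel '[[[0,2,-3,-35,0.6],[0,0,0,-35,0],[0,0,0,-30,0],[0,0,0,-20,0],[0,0,0,-10,0]]]' >/dev/null; python3 s.py
python3 -m handwheel '[[[0,0,0,-10,0],[0,0,0,-6,0],[0,0,0,0,0]]]' >/dev/null; python3 s.py
python3 -c "
from h import *
snap('wrist','w2');snap('scene','scene2')
c=load('scene2');cv2.imwrite('pics/scene2c.png',cv2.resize(c['color'][140:320,60:300,::-1],None,fx=3,fy=3))"
```

```text
t 7.8 p [ 472.7 -344.2   46.8] yaw 75.9 z [ 0.104  0.418 -0.902] F [-1.   0.2 -0.2] op 46.3 q [ 0.87  0.68 -0.1   1.68 -0.36  1.05  0.77]
t 8.05 p [ 472.7 -343.9   31.3] yaw 75.9 z [ 0.104  0.418 -0.902] F [-0.7  0.6 -0.2] op 46.0 q [ 0.87  0.71 -0.1   1.68 -0.37  1.03  0.78]
```

View pics/w2.png

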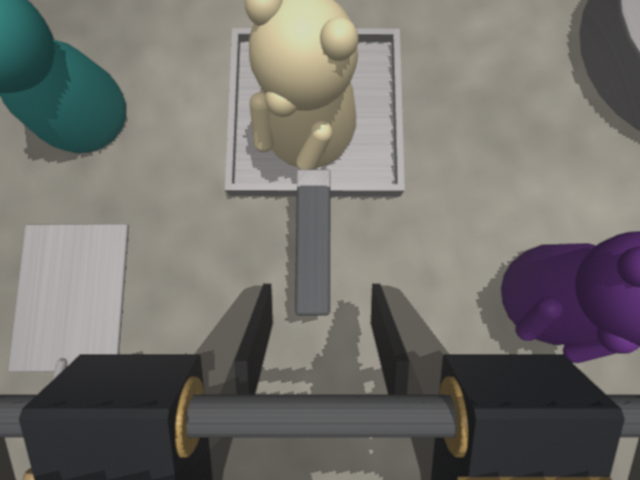

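View pics/scene2c.png

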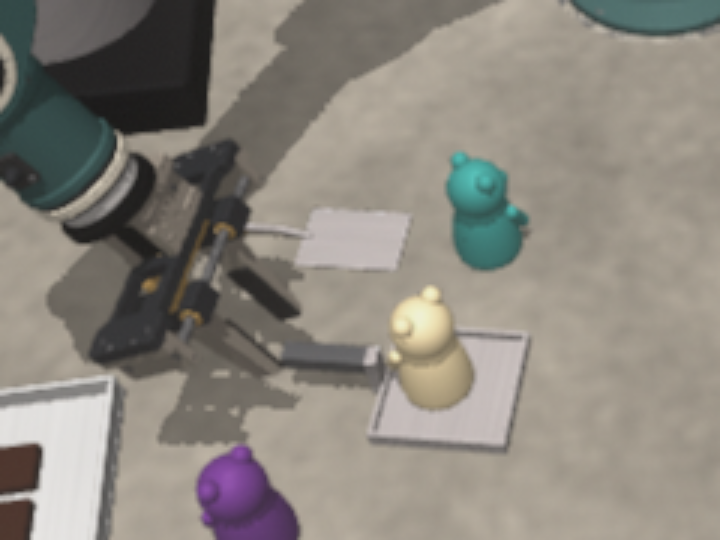

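```bash
python3 - <<'E'
from h import *
c=load('w2')
e=ray(c,313,314,.046);f=ray(c,314,190,.046);print(e,f)
R=c['obs_R'];p=c['obs_p']
for q in (e,f): print('in tool from grasp point',((q-(p-.019*R[:,2]))@R*1e3).round(1))
print(((e-p)[:2]*1e3).round(1), ray(c,315,110,.007))
E
```

```text
[ 0.46400747 -0.36343821  0.046     ] [ 0.47996949 -0.3010304   0.046     ]
in tool from grasp point [-12.6  -3.7  -3.4]
in tool from grasp point [45.5 -3.4 24.4]
[ -8.7 -19.5] [ 0.49571227 -0.23728445  0.007     ]
```

```bash
python3 -m handwheel '[[[0,-3.5,1,-5,0],[0,0,0,-5,0],[0,0,0,0,0],[-0.4,0,0,0,0],[-0.55,0,0,0,0]]]' >/dev/null; python3 s.py
python3 -m handwheel '[[[-0.65,0,0,0,0],[-0.8,0,0,0,0],[-1,0,0,0,0],[-1,0,0,0,0],[-1,0,0,0,0]]]' >/dev/null; python3 s.py
python3 -c "
from h import *
snap('wrist','w3')"
```

```text
t 8.57 p [ 468.9 -342.3   20.8] yaw 75.9 z [ 0.103  0.419 -0.902] F [ 0.4 -0.1  0.3] op 34.8 q [ 0.88  0.72 -0.1   1.69 -0.37  1.01  0.79]
t 8.98 p [ 468.8 -342.3   20.8] yaw 75.9 z [ 0.103  0.419 -0.902] F [ 0.2  0.1 -0.2] op 1.3 q [ 0.88  0.72 -0.1   1.69 -0.37  1.01  0.79]
```

View pics/w3.png

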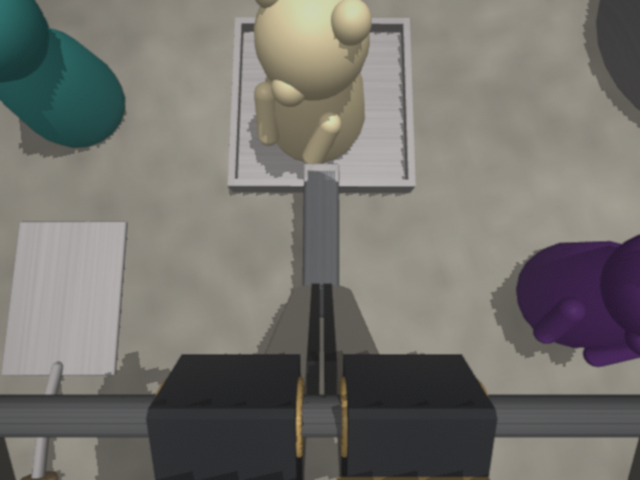

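```bash
python3 - <<'E'
from h import *
for f in ['w2','w3']:
    c=load(f);T=Tof(c);R=c['obs_R'];p=c['obs_p']
    def proj(X): q=np.linalg.inv(T)@np.r_[X,1]; return (c['fx']*q[0]/q[2]+c['cx']).round(0),(c['fy']*q[1]/q[2]+c['cy']).round(0),q[2].round(3)
    print(f,'tcp',proj(p),'tcp x+10',proj(p+.01*R[:,0]),'x-10',proj(p-.01*R[:,0]),'grasp',proj(p-.019*R[:,2]),'g x-10',proj(p-.019*R[:,2]-.01*R[:,0]),'back',proj(p-.088*R[:,2]))
    z=c['range_z']; P=cloud(c)
    for u,v in [(312,270),(316,295),(330,295),(316,330),(330,330),(270,300),(300,340)]: print(u,v,z[v,u].round(3),P[v,u].round(4))
E
```

```text
w2 tcp (np.float64(320.0), np.float64(274.0), np.float64(0.218)) tcp x+10 (np.float64(320.0), np.float64(257.0), np.float64(0.215)) x-10 (np.float64(321.0), np.float64(291.0), np.float64(0.22)) grasp (np.float64(320.0), np.float64(288.0), np.float64(0.199)) g x-10 (np.float64(320.0), np.float64(306.0), np.float64(0.202)) back (np.float64(320.0), np.float64(368.0), np.float64(0.133))
312 270 0.204 [ 0.4688 -0.3418  0.0451]
316 295 0.202 [ 0.4677 -0.3546  0.0454]
330 295 0.202 [ 0.4746 -0.3563  0.0448]
316 330 0.243 [ 4.624e-01 -3.737e-01  3.000e-04]
330 330 0.243 [ 4.707e-01 -3.758e-01  2.000e-04]
270 300 0.177 [ 0.4475 -0.3526  0.0704]
300 340 0.243 [ 0.4515 -0.3772 -0.0006]
w3 tcp (np.float64(320.0), np.float64(274.0), np.float64(0.218)) tcp x+10 (np.float64(320.0), np.float64(257.0), np.float64(0.215)) x-10 (np.float64(321.0), np.float64(291.0), np.float64(0.22)) grasp (np.float64(320.0), np.float64(288.0), np.float64(0.199)) g x-10 (np.float64(320.0), np.float64(306.0), np.float64(0.202)) back (np.float64(320.0), np.float64(368.0), np.float64(0.133))
312 270 0.194 [ 0.4649 -0.3412  0.0451]
316 295 0.171 [ 0.464  -0.354   0.0663]
330 295 0.169 [ 0.4698 -0.3555  0.0683]
316 330 0.141 [ 0.4612 -0.3669  0.0947]
330 330 0.14 [ 0.466  -0.3681  0.095 ]
270 300 0.235 [ 0.4365 -0.3481  0.0007]
300 340 0.133 [ 0.4554 -0.3684  0.1022]
```

```bash
python3 - <<'E'
from h import *
for f in ['w1','w2']:
    c=load(f);R=c['obs_R'];p=c['obs_p'];P=cloud(c)
    L=(P-p)@R*1e3
    for u,v in [(271,286),(270,290),(266,290),(269,300),(268,340),(262,300),(250,320),(374,290),(376,320)]: print(f,u,v,L[v,u].round(1))
c=load('scene2');o=load('w2');R=o['obs_R'];p=o['obs_p'];P=cloud(c);L=(P-p)@R*1e3
m=(abs(L[...,0])<30)&(abs(L[...,1])<70)&(L[...,2]>-80)&(P[...,2]>.015)
v,u=np.nonzero(m); l=L[m]
for s in (l[:,1]>12),(l[:,1]<-12): print('scene finger pts', s.sum(), l[s].min(0),l[s].max(0), np.percentile(l[s][:,2],[50,90,98]))
E
```

```text
w1 271 286 [  8.1 -22.5 -35.8]
w1 270 290 [  7.5 -22.5 -39.2]
w1 266 290 [  8.4 -24.  -41.3]
w1 269 300 [  5.1 -22.4 -44.5]
w1 268 340 [-10.1 -22.4 -52.1]
w1 262 300 [  8.8 -24.1 -52.8]
w1 250 320 [  8.4 -26.2 -69.6]
w1 374 290 [  8.7  23.6 -42.1]
w1 376 320 [ -0.2  23.3 -52.9]
w2 271 286 [  7.9 -22.5 -35.4]
w2 270 290 [  7.4 -22.6 -39. ]
w2 266 290 [  8.8 -23.9 -42.2]
w2 269 300 [  4.8 -22.5 -44. ]
w2 268 340 [-10.6 -22.6 -51.3]
w2 262 300 [  8.8 -24.2 -52.6]
w2 250 320 [  8.8 -26.1 -70.4]
w2 374 290 [  8.8  23.5 -42.1]
w2 376 320 [ -0.4  23.4 -52.6]
scene finger pts 156 [ -9.76636353  21.990767   -79.78900041] [ 12.49140863  41.58825674 -34.29561638] [-60.1604786  -42.36501928 -37.65298301]
scene finger pts 164 [-12.00095153 -38.12132182 -79.45576259] [ 27.79311952 -12.0705448   -1.49455371] [-58.97777037 -40.58059862 -35.00785379]
```

The camera depths, both wrist and scene, put the real fingertips about 35 mm short of the reported TCP. That explains the empty close: the tips are above the handle. I'll check where the gripper body starts.

```bash
python3 - <<'E'
from h import *
c=load('w1');R=c['obs_R'];p=c['obs_p'];P=cloud(c);L=(P-p)@R*1e3
for u,v in [(110,365),(110,400),(60,400),(150,440),(320,400),(320,430),(10,400),(130,470),(110,356)]: print(u,v,L[v,u].round(1))
for f in ['scene2','scene1']:
    c=load(f);o=load({'scene2':'w2','scene1':'w1'}[f]);R=o['obs_R'];p=o['obs_p'];P=cloud(c);L=(P-p)@R*1e3
    m=(abs(L[...,0])<110)&(abs(L[...,1])<115)&(L[...,2]>-260)&(L[...,2]<0)&(P[...,2]>.02)
    l=L[m]
    for a in range(-250,-20,10):
        s=(l[:,2]>=a)&(l[:,2]<a+10)
        if s.sum()>5: print(f,a,s.sum(),np.percentile(l[s],2,axis=0).round(0)[:2],np.percentile(l[s],98,axis=0).round(0)[:2])
E
```

```text
110 365 [  29.6  -44.2 -130.9]
110 400 [  30.2  -38.  -142.8]
60 400 [  30.3  -46.9 -143. ]
150 440 [  24.4  -30.1 -146.1]
320 400 [  26.     0.  -137.4]
320 430 [  20.9    0.  -139.7]
10 400 [  25.2  -61.9 -136.4]
130 470 [  18.   -34.4 -146.4]
110 356 [  30.   -45.5 -128.1]
scene2 -250 193 [-16. -20.] [38. 39.]
scene2 -240 99 [ -7. -13.] [36. 36.]
scene2 -230 243 [-26. -30.] [37. 39.]
scene2 -220 138 [-11. -39.] [38. 38.]
scene2 -210 78 [ 15. -35.] [33. 19.]
scene2 -200 117 [-18. -38.] [25. 19.]
scene2 -190 146 [-18. -37.] [25. 19.]
scene2 -180 155 [-19. -37.] [25. 19.]
scene2 -170 844 [-26. -89.] [31. 96.]
scene2 -160 279 [-22. -86.] [33. 96.]
scene2 -150 395 [-27. -80.] [33. 94.]
scene2 -140 335 [-25. -80.] [33. 89.]
scene2 -130 131 [-24. -80.] [32. 89.]
scene2 -120 38 [ -2. -40.] [13. 43.]
scene2 -110 86 [-11. -39.] [14. 44.]
scene2 -100 100 [-10. -37.] [12. 43.]
scene2 -90 87 [ -9. -37.] [11. 42.]
scene2 -80 83 [ -9. -36.] [13. 41.]
scene2 -70 74 [ -9. -34.] [12. 40.]
scene2 -60 68 [ -9. -33.] [12. 40.]
scene2 -50 72 [ -9. -33.] [11. 39.]
scene2 -40 24 [ -7. -30.] [110.  35.]
scene2 -30 40 [-12. -13.] [109.  13.]
scene1 -250 164 [ -8. -14.] [40. 40.]
scene1 -240 207 [-12. -15.] [35. 35.]
scene1 -230 310 [-21. -24.] [40. 40.]
scene1 -220 142 [ 12. -36.] [35. 21.]
scene1 -210 117 [-16. -32.] [32. 21.]
scene1 -200 213 [-15. -36.] [27. 20.]
scene1 -190 202 [-17. -36.] [28. 21.]
scene1 -180 837 [-23. -88.] [32. 98.]
scene1 -170 501 [-18. -83.] [33. 98.]
scene1 -160 427 [-25. -81.] [35. 96.]
scene1 -150 521 [-21. -77.] [34. 91.]
scene1 -140 268 [-23. -80.] [34. 91.]
scene1 -130 66 [ -7. -79.] [26. 56.]
scene1 -120 122 [ -9. -36.] [14. 46.]
scene1 -110 121 [ -9. -35.] [15. 45.]
scene1 -100 122 [ -9. -35.] [14. 45.]
scene1 -90 109 [ -7. -33.] [14. 44.]
scene1 -80 105 [ -8. -32.] [13. 43.]
scene1 -70 102 [ -8. -30.] [13. 43.]
scene1 -60 92 [ -7. -31.] [13. 42.]
scene1 -50 66 [ -7. -29.] [14. 41.]
```

The whole gripper sits about 35 mm behind the reported TCP, so I'll correct for that. Open, move 15 mm along the handle, and lower by about 31 mm to a reported z of about -11 mm.

```bash
python3 -m handwheel '[[[0,0,0,0,0],[0,0,0,0,0],[0,0,0,0,0],[0,2,7,0,0],[0,2,7.5,0,0]]]' >/dev/null; python3 s.py
python3 -m handwheel '[[[0,0,0,-8,0],[0,0,0,-8,0],[0,0,0,-8,0],[0,0,0,-7,0],[0,0,0,0,0]]]' >/dev/null; python3 s.py
python3 -c "
from h import *
snap('wrist','w4')
c=load('w4');P=cloud(c);R=c['obs_R'];p=c['obs_p'];e=ray(c,322,255,.046);print(e)"
```

```text
t 9.45 p [ 472.8 -327.7   20.6] yaw 75.8 z [ 0.103  0.419 -0.902] F [0.4 0.7 0.6] op 31.5 q [ 0.86  0.71 -0.11  1.72 -0.37  0.99  0.77]
t 9.87 p [ 471.5 -327.2  -12.4] yaw 75.8 z [ 0.101  0.421 -0.902] F [ 0.4 -0.5 -0.4] op 45.9 q [ 0.86  0.76 -0.11  1.72 -0.38  0.94  0.79]
[ 0.47315635 -0.32450426  0.046     ]
```

View pics/w4.png

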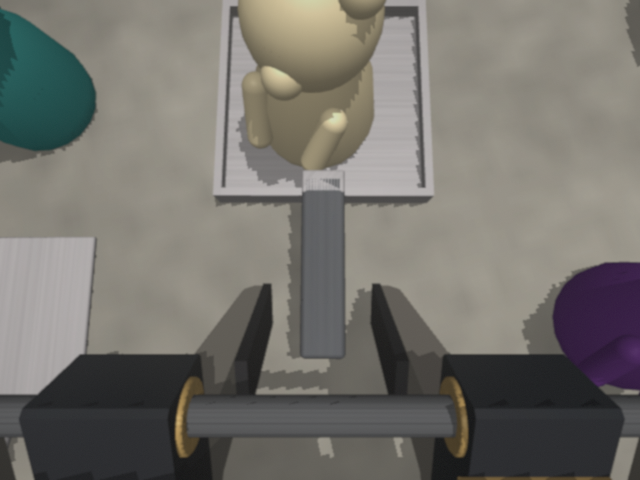

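```bash
python3 - <<'E'
from h import *
c=load('w4');R=c['obs_R'];p=c['obs_p']
e=ray(c,323,357,.046);f=ray(c,323,196,.046);g=p-.054*R[:,2];print(e,f,g)
d=np.array([np.cos(np.radians(75.8)),np.sin(np.radians(75.8))]);print('grasp ahead of end mm',(g-e)[:2]@d*1e3,'lat',(g-e)[:2]@[-d[1],d[0]]*1e3)
E
python3 -m handwheel '[[[-0.3,0,0,0,0],[-0.4,0,0,0,0],[-0.5,0,0,0,0],[-0.6,0,0,0,0],[-1,0,0,0,0]]]' >/dev/null; python3 s.py
python3 -m handwheel '[[[-1,0,0,0,0],[-1,0,0,0,0],[-1,0,0,0,0]]]' >/dev/null; python3 s.py
python3 -c "
from h import *
snap('wrist','w5')"
```

```text
[ 0.46384347 -0.36319711  0.046     ] [ 0.4795424  -0.30075929  0.046     ] [ 0.46608721 -0.34987349  0.03627055]
grasp ahead of end mm 13.466921683319645 lat 1.0931952493362223
t 10.33 p [ 472.8 -328.1   -9.9] yaw 75.9 z [ 0.103  0.418 -0.902] F [-0.7 -1.2  1.2] op 17.6 q [ 0.86  0.75 -0.11  1.72 -0.38  0.94  0.79]
t 10.58 p [ 472.8 -328.   -10. ] yaw 75.9 z [ 0.103  0.419 -0.902] F [-1.2 -0.6  3.3] op 17.6 q [ 0.86  0.75 -0.11  1.72 -0.38  0.94  0.79]
```

View pics/w5.png

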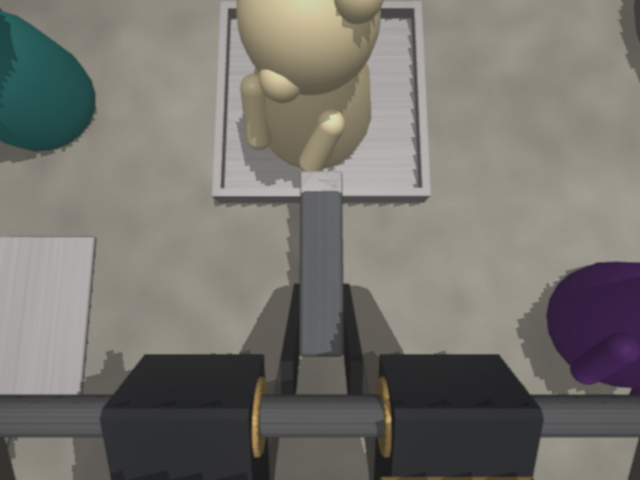

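The handle is gripped at 17.6 mm. My clearance sums for the grille posts favour a grip nearer the handle's end, so I'll regrip 12 mm further back.

```bash
python3 -m handwheel '[[[-0.4,0,0,0,0],[-0.3,0,0,0,0],[-0.3,-1.4,-5.8,0,0],[-0.3,-1.5,-5.8,0,0],[-0.3,0,0,0,0]]]' >/dev/null; python3 s.py
python3 -m handwheel '[[[-0.5,0,0,0,0],[-0.6,0,0,0,0],[-1,0,0,0,0],[-1,0,0,0,0],[-1,0,0,0,0]]]' >/dev/null; python3 s.py
python3 -c "
from h import *
snap('wrist','w6')"
```

```text
t 11.05 p [ 469.2 -341.6  -10.6] yaw 75.8 z [ 0.104  0.417 -0.903] F [-0.4 -0.6  0.1] op 32.3 q [ 0.88  0.76 -0.11  1.7  -0.37  0.96  0.8 ]
t 11.47 p [ 469.9 -339.3  -10.4] yaw 75.9 z [ 0.103  0.419 -0.902] F [ 0.  -0.5 -0.7] op 17.7 q [ 0.87  0.76 -0.11  1.7  -0.37  0.96  0.8 ]
```

View pics/w6.png

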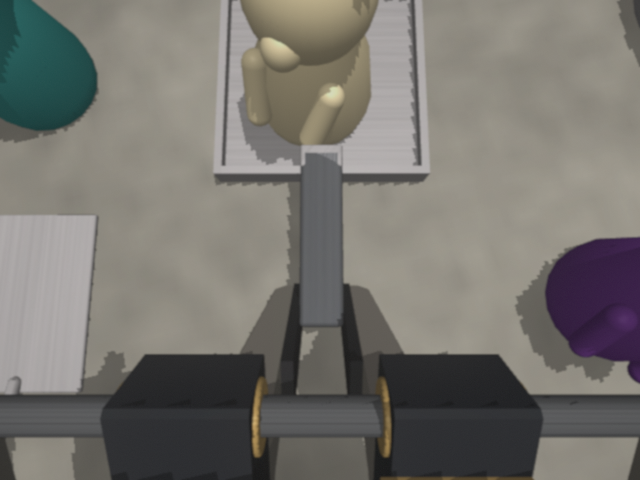

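Regripped, with the handle end at (321,325) between the pads and the bear standing. Now I'll slide gently to a staging point in front of the mouth.

```bash
python3 -m handwheel '[[[-1,1,2.6,0,0.2],[-1,2.2,5.6,0,0.2],[-1,3.4,8.4,0,0.2],[-1,4.5,11,0,0.2],[-1,4.5,11,0,0.2]]]' >/dev/null; python3 s.py
python3 -m handwheel '[[[-1,4.5,11,0,0.2],[-1,4.5,11,0,0.2],[-1,4.5,11,0,0.2],[-1,4.5,11,0,0.2],[-1,4.5,11,0,0.2]]]' >/dev/null; python3 s.py
python3 -c "
from h import *
snap('scene','scene3')"
```

```text
t 11.93 p [ 485.8 -299.3  -10.4] yaw 76.9 z [ 0.095  0.421 -0.902] F [-1.  -1.9 -1.1] op 17.6 q [ 0.83  0.74 -0.13  1.74 -0.38  0.92  0.77]
t 12.35 p [ 508.4 -244.4  -10.3] yaw 77.9 z [ 0.088  0.422 -0.902] F [-1.1 -1.7 -0.5] op 17.3 q [ 0.76  0.72 -0.15  1.79 -0.4   0.87  0.72]
```

View pics/scene3.png

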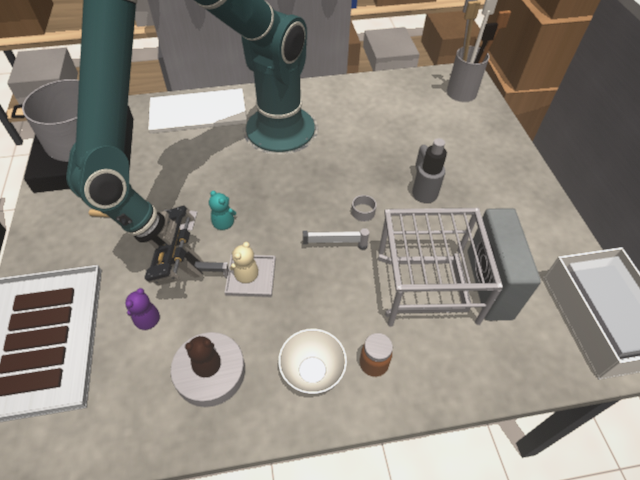

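The bear is still standing at (243,262) and nothing else has moved. I'll continue.

```bash
python3 -m handwheel '[[[-1,4.5,11,0,0.2],[-1,4.5,11,0,0.2],[-1,4.5,11,0,0.2],[-1,4.5,11,0,0.2],[-1,4.5,11,0,0.2]]]' >/dev/null; python3 s.py
python3 -m handwheel '[[[-1,4.5,11,0,0.25],[-1,4.5,11,0,0.25],[-1,4.5,11,0,0.25],[-1,4.5,11,0,0.25],[-1,4.5,11,0,0.25]]]' >/dev/null; python3 s.py
python3 -m handwheel '[[[-1,4.5,11,0,0.25],[-1,4.5,11,0,0.25],[-1,3.3,8.4,0,0.25],[-1,2.2,5.6,0,0.25],[-1,1,2.6,0,0.2]]]' >/dev/null; python3 s.py
python3 -m handwheel '[[[-1,0,0,0,0]]]' >/dev/null; python3 s.py
python3 -c "
from h import *
snap('wrist','w7');snap('scene','scene4');snap('top','top4')"
```

```text
t 12.82 p [ 530.8 -189.6  -10.3] yaw 78.9 z [ 0.081  0.424 -0.902] F [-0.2 -2.  -2.2] op 17.6 q [ 0.68  0.71 -0.18  1.82 -0.42  0.82  0.66]
t 13.23 p [ 553.3 -134.7  -10.3] yaw 80.2 z [ 0.071  0.425 -0.902] F [-1.8 -2.5 -1.1] op 17.6 q [ 0.6   0.71 -0.2   1.83 -0.43  0.78  0.6 ]
t 13.65 p [568.8 -95.8 -10.2] yaw 81.4 z [ 0.062  0.427 -0.902] F [-0.2 -3.  -1. ] op 17.4 q [ 0.54  0.71 -0.22  1.83 -0.44  0.76  0.56]
t 13.73 p [568.7 -95.6 -10.1] yaw 81.4 z [ 0.062  0.428 -0.902] F [-0.1  1.6 -2.9] op 17.6 q [ 0.54  0.71 -0.22  1.83 -0.44  0.76  0.56]
```

View pics/w7.png

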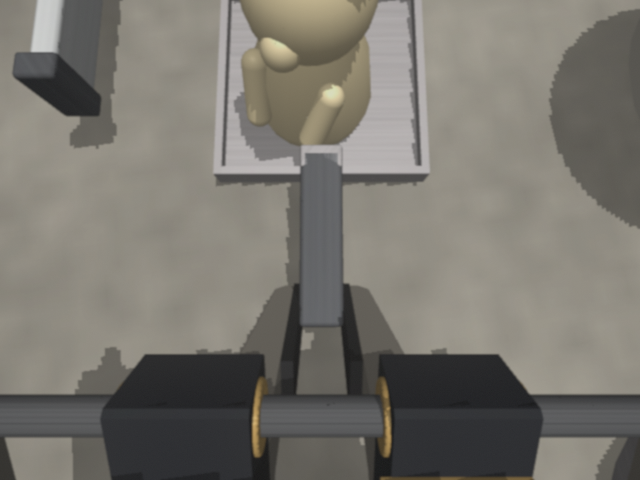

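View pics/scene4.png

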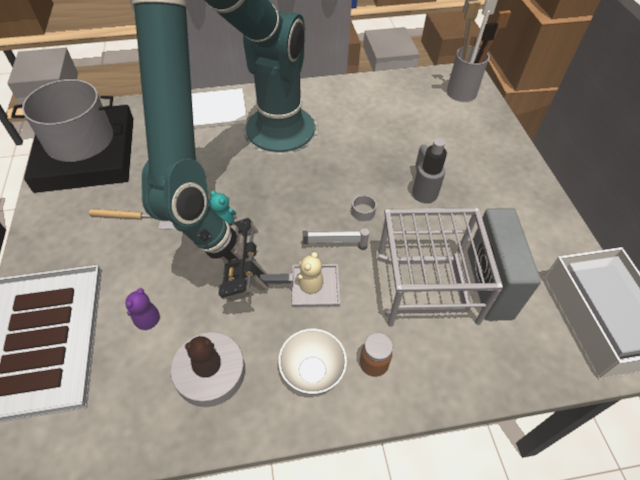

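View pics/top4.png

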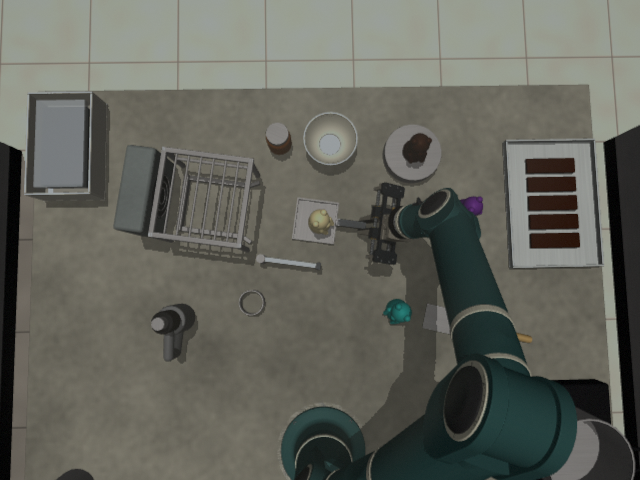

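The bear is standing in all the views: scene (311,272), top (318,220). I'll measure the tray against the rails in the same top view.

```bash
python3 - <<'E'
from h import *
c=load('top4')
cv2.imwrite('pics/top4c.png',cv2.resize(cv2.convertScaleAbs(c['color'][150:280,160:350,::-1],alpha=1.6),None,fx=4.2,fy=4.2,interpolation=cv2.INTER_CUBIC))
E
```

```text
(no output)
```

View pics/top4c.png

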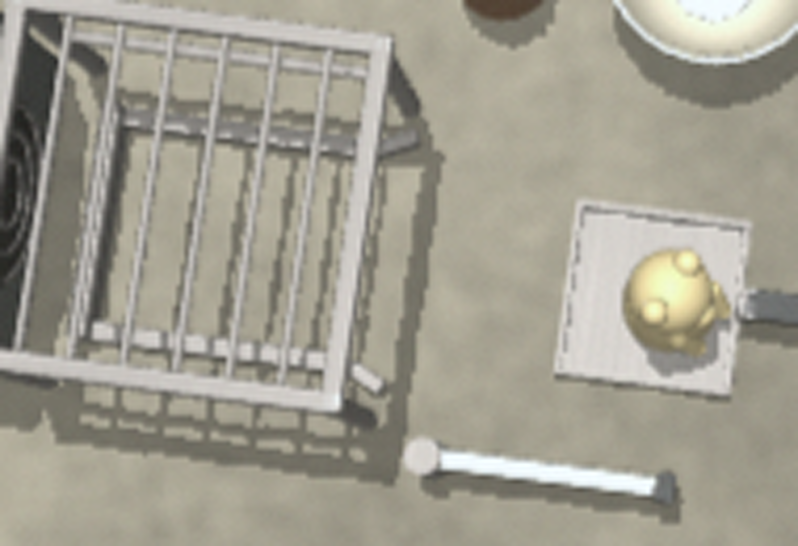

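```bash
python3 - <<'E'
from h import *
c=load('top4');im=c['color'].astype(float).mean(2)
# sub-profile: vertical profiles in original pixels at columns between bars
for uc in [193,204,216,228]:
    seg=im[165:250,uc-1:uc+2].mean(1)
    print(uc,'upper',[int(x) for x in seg[10:24]],'from v',175,' lower',[int(x) for x in seg[58:74]],'from v',223)
px=lambda x,y:((x+.5)/4.2+160-.5,(y+.5)/4.2+150-.5)
tr=[(580,201),(750,222),(729,397),(555,376)]
w=np.array([ray(c,*px(*t),.014)[:2] for t in tr]);print('tray centre',w.mean(0),'edges',np.linalg.norm(np.diff(w,axis=0),axis=1))
v=(w[0]-w[1])+(w[3]-w[2]);print('yaw',np.degrees(np.arctan2(v[1],v[0])))
v=(w[3]-w[0])+(w[2]-w[1]);print('yaw y',np.degrees(np.arctan2(v[1],v[0]))-90)
E
```

```text
193 upper [96, 82, 79, 87, 95, 65, 63, 84, 106, 106, 108, 108, 106, 105] from v 175  lower [97, 96, 99, 98, 99, 107, 123, 125, 119, 89, 72, 93, 99, 96, 101, 125] from v 223
204 upper [71, 74, 79, 79, 87, 101, 91, 56, 75, 93, 106, 104, 102, 101] from v 175  lower [102, 104, 101, 100, 99, 96, 98, 115, 111, 113, 99, 63, 76, 95, 98, 103] from v 223
216 upper [68, 69, 81, 96, 79, 79, 84, 82, 62, 64, 86, 108, 108, 108] from v 175  lower [101, 99, 101, 102, 104, 106, 105, 101, 103, 112, 113, 108, 93, 73, 81, 90] from v 223
228 upper [99, 74, 72, 80, 94, 83, 80, 81, 92, 96, 56, 69, 82, 99] from v 175  lower [106, 104, 105, 101, 105, 104, 102, 103, 100, 102, 114, 116, 115, 107, 85, 87] from v 223
tray centre [0.58471957 0.00869195] edges [0.1070857  0.11057121 0.10869488]
yaw 81.96734149698639
yaw y 81.51855413781874
```

```bash
python3 - <<'E'
from h import *
c=load('top4')
U=np.array([193,204,216,228.])
lo=np.array([ray(c,u,v,.018)[:2] for u,v in zip(U,[228.1,229.6,231.5,232.6])])
hi=np.array([ray(c,u,v,.0)[:2] for u,v in zip(U,[182.0,183.3,185.0,186.3])])
for n,L in (('lo',lo),('hi',hi)):
    p=np.polyfit(L[:,1],L[:,0],1);print(n,'slope heading',np.degrees(np.arctan2(1,p[0])),L.mean(0))
h=np.radians(81.74);sx=np.array([np.cos(h),np.sin(h)]);sy=np.array([-sx[1],sx[0]])
ylo=lo.mean(0)@sy;yhi=hi.mean(0)@sy;print('gap',(ylo-yhi)*1e3,'centre sy',(ylo+yhi)/2, 'station est',np.array([.62934,.28705])@sy,'tray',np.array([.58472,.00869])@sy)
E
```

```text
lo slope heading 81.41932051988785 [0.56367447 0.28125185]
hi slope heading 81.8308217862509 [0.6891783  0.28537281]
gap 123.6098595230577 centre sy -0.5792258812173735 station est -0.5815722952573129 tray -0.5774058543890077
```

The lane centre is 1.8 mm right of the tray, and the headings match to within 0.2°. About 282 mm remains. Moving in.

```bash
python3 -m handwheel '[[[-1,0.8,2.6,0,0],[-1,1.2,5,0,0],[-1,1.6,8,0,0],[-1,1.8,9.9,0,0.1],[-1,1.8,9.9,0,0.1]]]' >/dev/null; python3 s.py
python3 -m handwheel '[[[-1,1.45,9.9,0,0],[-1,1.45,9.9,0,0],[-1,1.45,9.9,0,0],[-1,1.45,9.9,0,0],[-1,1.45,9.9,0,0]]]' >/dev/null; python3 s.py
python3 -m handwheel '[[[-1,1.45,9.9,0,0],[-1,1.2,8,0,0],[-1,0.8,6,0,0],[-1,0.5,3,0,0],[-1,0,0,0,0]]]' >/dev/null; python3 s.py
python3 -c "
from h import *
snap('wrist','w8');snap('scene','scene5');c,_=0,0
c=load('scene5');cv2.imwrite('pics/scene5c.png',cv2.resize(c['color'][170:340,240:520,::-1],None,fx=2.8,fy=2.8))
o,c=snap('top','top5');cv2.imwrite('pics/top5c.png',cv2.resize(cv2.convertScaleAbs(c['color'][150:280,160:350,::-1],alpha=1.6),None,fx=4.2,fy=4.2,interpolation=cv2.INTER_CUBIC))
"
```

```text
t 14.3 p [576.  -61.6 -10.2] yaw 81.5 z [ 0.062  0.426 -0.902] F [-0.8 -2.3 -1. ] op 17.4 q [ 0.49  0.7  -0.23  1.85 -0.45  0.73  0.52]
t 14.72 p [582.9 -11.1 -10.3] yaw 81.6 z [ 0.061  0.427 -0.902] F [-0.4 -2.3 -2.2] op 17.3 q [ 0.42  0.69 -0.25  1.87 -0.47  0.68  0.46]
t 15.13 p [586.7  16.3 -10.1] yaw 81.6 z [ 0.06   0.428 -0.902] F [-0.7  2.  -2.8] op 17.4 q [ 0.38  0.69 -0.25  1.88 -0.48  0.66  0.42]
```

View pics/scene5c.png

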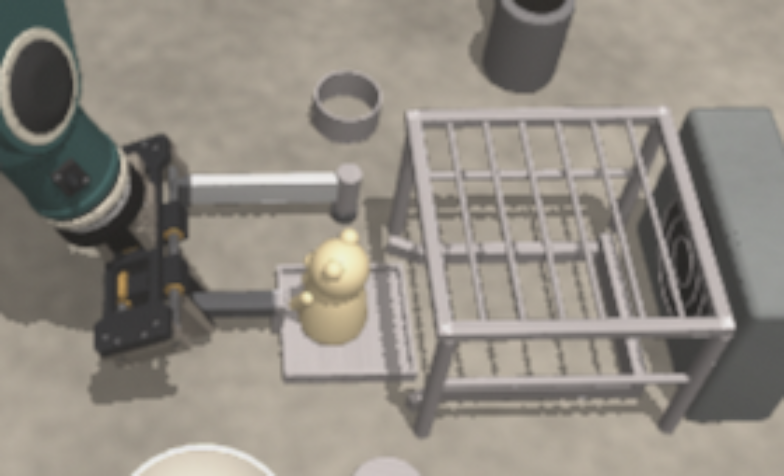

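View pics/top5c.png

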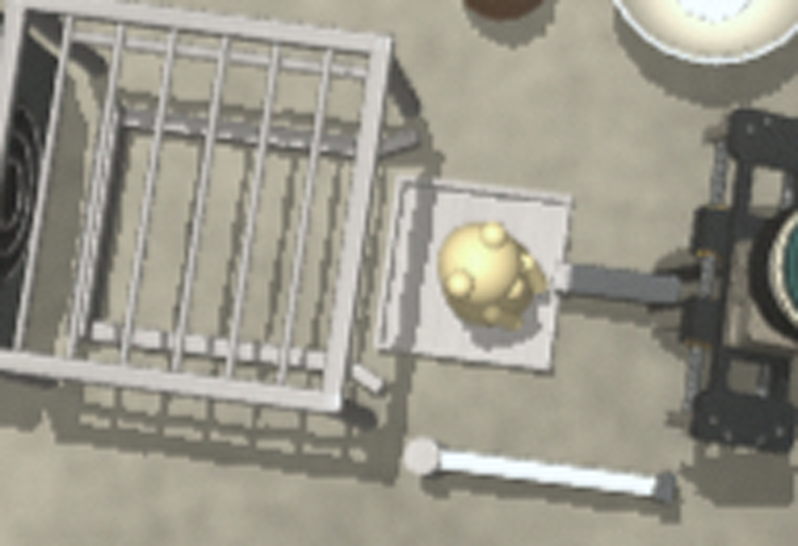

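View pics/w8.png

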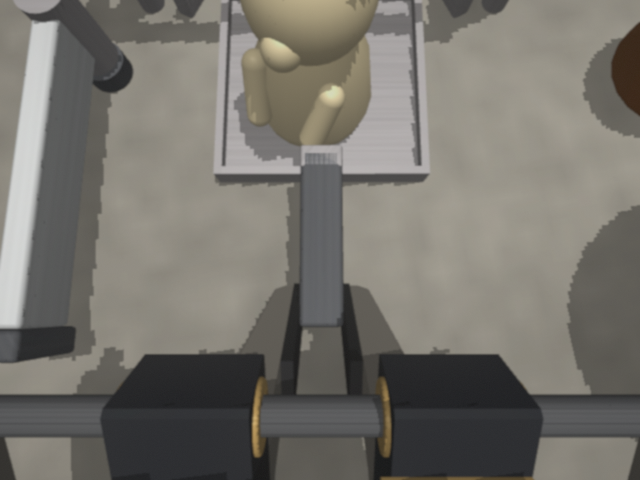

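The tray is just short of the flares and the bear is standing (top crop 482,270). I'll recheck its lateral offset.

```bash
python3 - <<'E'
from h import *
c=load('top5');px=lambda x,y:((x+.5)/4.2+160-.5,(y+.5)/4.2+150-.5)
w=np.array([ray(c,*px(*t),.014)[:2] for t in [(400,178),(572,198),(551,371),(378,348)]]);m=w.mean(0)
h=np.radians(81.7);sx=np.array([np.cos(h),np.sin(h)]);sy=np.array([-sx[1],sx[0]])
S=np.array([.62934,.28705]);print('tray',m,'sy off lane mm',(m@sy+(.5792+ (81.74-81.7)*np.pi/180*.6))*1e3,'x to go',(S-m)@sx*1e3)
v=(w[0]-w[1])+(w[3]-w[2]);print(np.degrees(np.arctan2(v[1],v[0])))
p=get_obs()['position'][:2];print('tcp rel tray',(p-m)@sx*1e3,(p-m)@sy*1e3)
h2=np.radians(81.74);s2=np.array([-np.sin(h2),np.cos(h2)]);print((m@s2+.5792)*1e3)
E
```

```text
tray [0.6025141  0.11933255] sy off lane mm 0.642031636795104 x to go 169.83322198258801
81.82764065368694
tcp rel tray -105.05949637110987 0.7873939963497752
0.08013533207418266
```

Centred to within 0.1 mm, with about 170 mm to go.

```bash
python3 -m handwheel '[[[-1,0.4,2.6,0,0],[-1,0.7,5,0,0],[-1,1.1,7.5,0,0],[-1,1.2,8,0,0],[-1,1.2,8,0,0]]]' >/dev/null; python3 s.py
python3 -m handwheel '[[[-1,1.2,8,0,0],[-1,1.2,8,0,0],[-1,1.2,8,0,0],[-1,1.2,8,0,0],[-1,1.2,8,0,0]]]' >/dev/null; python3 s.py
python3 -m handwheel '[[[-1,1.2,8,0,0],[-1,1.2,8,0,0],[-1,1.2,8,0,0],[-1,0.9,6,0,0],[-1,0.5,3,0,0]]]' >/dev/null; python3 s.py
python3 -c "
from h import *
snap('wrist','w9');snap('scene','scene6')
c=load('scene6');cv2.imwrite('pics/scene6c.png',cv2.resize(c['color'][170:340,240:520,::-1],None,fx=2.8,fy=2.8))
o,c=snap('top','top6');cv2.imwrite('pics/top6c.png',cv2.resize(cv2.convertScaleAbs(c['color'][150:280,160:350,::-1],alpha=1.6),None,fx=4.2,fy=4.2,interpolation=cv2.INTER_CUBIC))
"
```

```text
t 15.7 p [591.8  45.6 -10.3] yaw 81.5 z [ 0.062  0.426 -0.902] F [ 0.3 -1.6 -1.4] op 17.7 q [ 0.33  0.69 -0.26  1.89 -0.49  0.63  0.38]
t 16.12 p [597.4  86.7 -10.4] yaw 81.6 z [ 0.061  0.427 -0.902] F [-0.2 -1.9 -0.9] op 17.4 q [ 0.27  0.69 -0.27  1.89 -0.5   0.6   0.33]
t 16.53 p [602.3 120.3 -10.2] yaw 81.6 z [ 0.061  0.428 -0.902] F [-1.  -1.  -1.8] op 17.7 q [ 0.21  0.69 -0.27  1.88 -0.5   0.58  0.28]
```

View pics/scene6c.png

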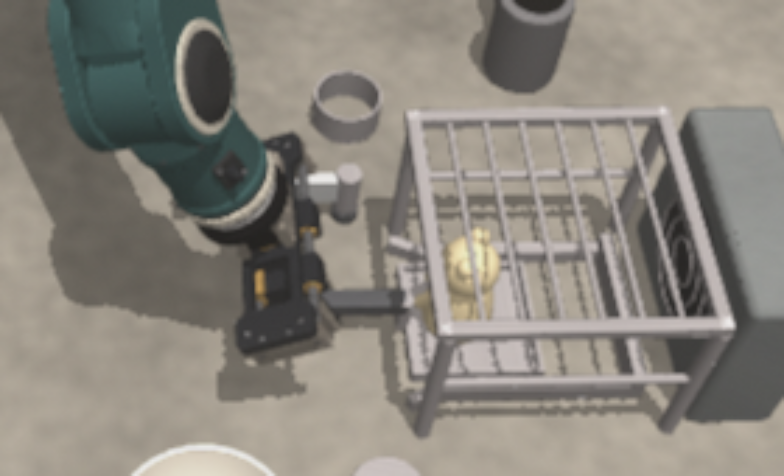

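View pics/top6c.png

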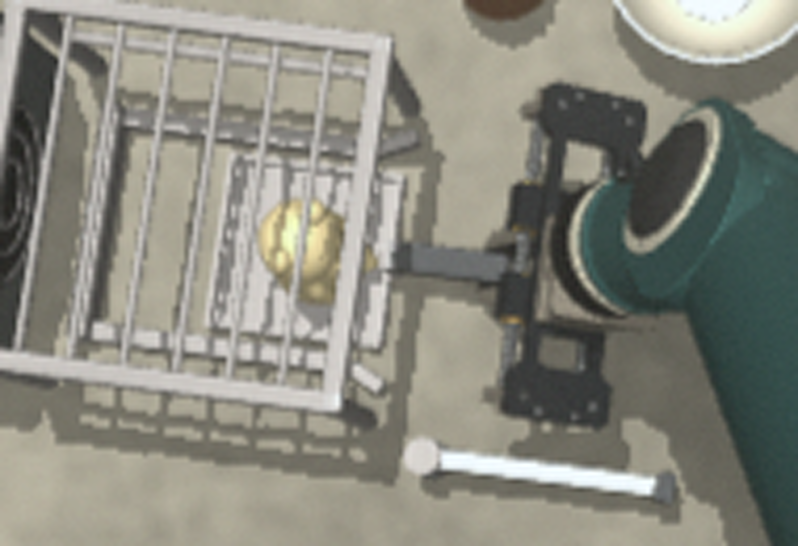

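View pics/w9.png

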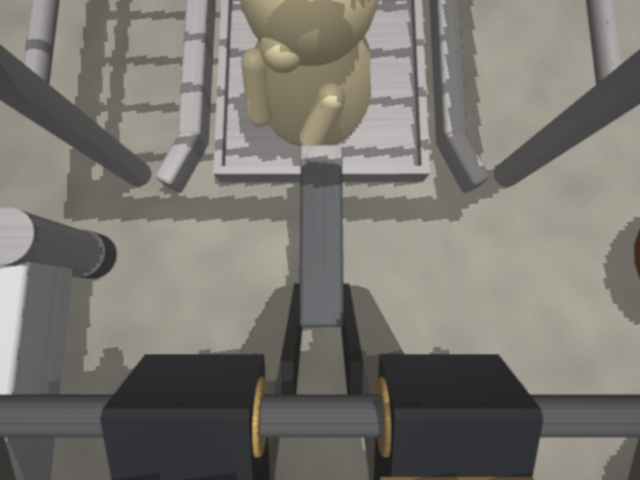

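The tray is between the rails with even gaps, and the bear is standing (wrist view 310,100). I'll push the last ~64 mm, slowing down near the stop.

```bash
python3 -m handwheel '[[[-1,0.5,3,0,0],[-1,0.9,6,0,0],[-1,1.0,7,0,0],[-1,1.0,7,0,0],[-1,0.9,6,0,0]]]' >/dev/null; python3 s.py
python3 -m handwheel '[[[-1,0.9,6,0,0],[-1,0.7,5,0,0],[-1,0.6,4,0,0],[-1,0.3,2,0,0],[-1,0,0,0,0]]]' >/dev/null; python3 s.py
python3 -c "
from h import *
snap('wrist','w10');snap('scene','scene7')
c=load('scene7');cv2.imwrite('pics/scene7c.png',cv2.resize(c['color'][170:340,240:520,::-1],None,fx=2.8,fy=2.8))
o,c=snap('top','top7');cv2.imwrite('pics/top7c.png',cv2.resize(cv2.convertScaleAbs(c['color'][150:280,160:350,::-1],alpha=1.6),None,fx=4.2,fy=4.2,interpolation=cv2.INTER_CUBIC))
"
```

```text
t 17.1 p [607.  148.2 -10.3] yaw 81.5 z [ 0.062  0.427 -0.902] F [-0.9 -2.2 -1.7] op 17.7 q [ 0.16  0.7  -0.27  1.87 -0.51  0.56  0.24]
t 17.52 p [609.1 166.  -10.2] yaw 81.6 z [ 0.061  0.428 -0.902] F [ 1.1  0.2 -2.1] op 17.5 q [ 0.13  0.7  -0.27  1.87 -0.51  0.56  0.22]
```

View pics/scene7c.png

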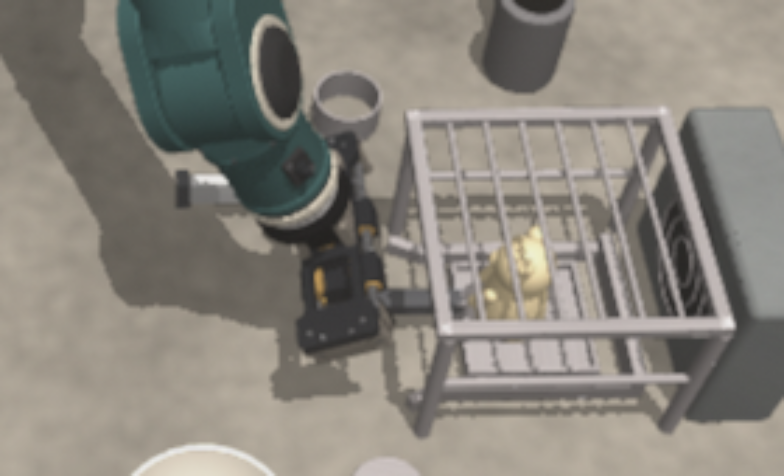

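View pics/top7c.png

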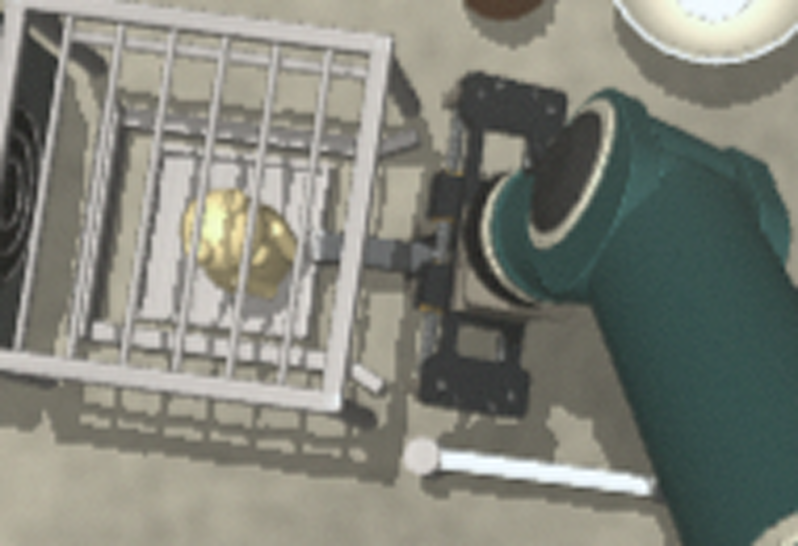

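View pics/w10.png

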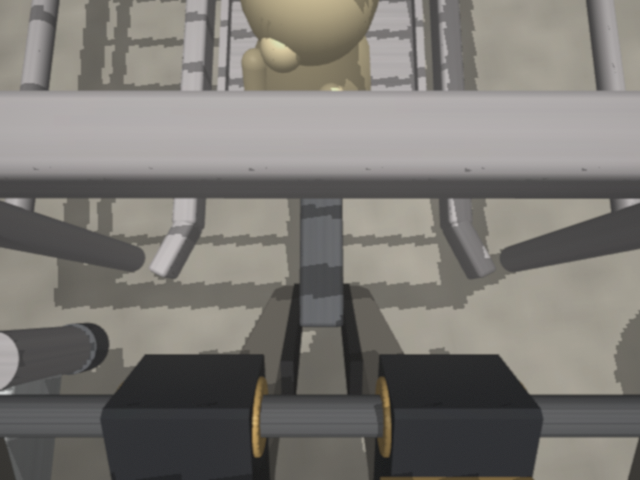

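```bash
python3 -m handwheel '[[[-1,0.3,2,0,0],[-1,0.45,3,0,0],[-1,0.45,3,0,0],[-1,0.4,3,0,0],[-1,0.3,2,0,0]]]' >/dev/null; python3 s.py
python3 -m handwheel '[[[-1,0.2,1.5,0,0],[-1,0.2,1.5,0,0]]]' >/dev/null; python3 s.py
python3 -m handwheel '[[[-1,0.2,1.5,0,0],[-1,0,0,0,0]]]' >/dev/null; python3 s.py
```

```text
t 18.08 p [611.3 178.  -10.3] yaw 81.5 z [ 0.062  0.427 -0.902] F [ 0.7 -2.1 -0.2] op 17.2 q [ 0.11  0.7  -0.27  1.86 -0.51  0.55  0.2 ]
t 18.25 p [611.7 180.8 -10.3] yaw 81.6 z [ 0.062  0.427 -0.902] F [-0.5 -3.   0. ] op 17.8 q [ 0.11  0.7  -0.27  1.86 -0.51  0.55  0.19]
t 18.42 p [611.8 182.7 -10.3] yaw 81.6 z [ 0.061  0.427 -0.902] F [-1.3 -0.8 -2.1] op 17.6 q [ 0.1   0.7  -0.27  1.86 -0.51  0.55  0.19]
```

Not at the stop yet. I'll check clearance to the grille, then creep.

```bash
python3 -m handwheel '[[[-1,0.2,1.5,0,0],[-1,0.2,1.5,0,0]]]' >/dev/null; python3 s.py
python3 -m handwheel '[[[-1,0.15,1,0,0],[-1,0.15,1,0,0]]]' >/dev/null; python3 s.py
python3 -c "
from h import *
o,c=snap('top','top8');cv2.imwrite('pics/top8c.png',cv2.resize(cv2.convertScaleAbs(c['color'][150:250,160:300,::-1],alpha=1.6),None,fx=5.5,fy=5.5,interpolation=cv2.INTER_CUBIC))
"
```

```text
t 18.58 p [612.2 185.  -10.3] yaw 81.5 z [ 0.062  0.427 -0.902] F [-0.2 -2.1 -1.1] op 17.5 q [ 0.1   0.7  -0.27  1.86 -0.51  0.55  0.19]
t 18.75 p [612.4 186.9 -10.4] yaw 81.6 z [ 0.061  0.427 -0.902] F [-3.1 -6.7  4.8] op 17.9 q [ 0.09  0.7  -0.27  1.86 -0.51  0.55  0.19]
```

View pics/top8c.png

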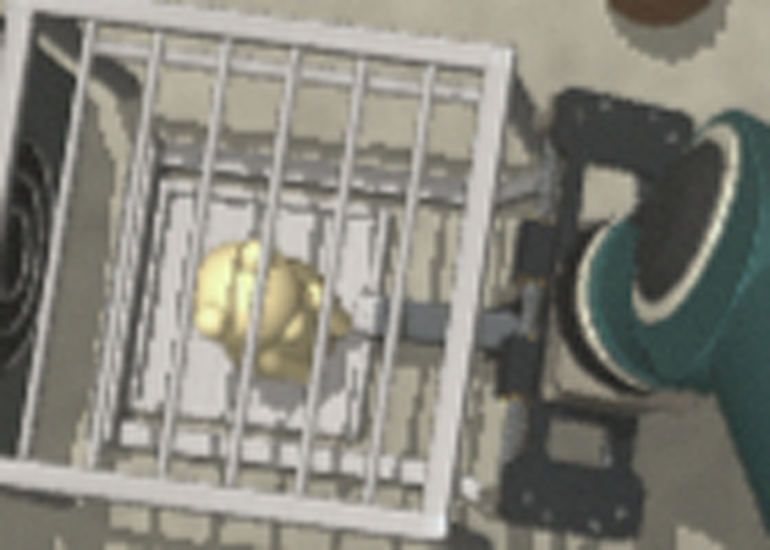

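```bash
python3 -m handwheel '[[[-1,0.15,1,0,0]]]' >/dev/null; python3 s.py
python3 -m handwheel '[[[-1,0.15,1,0,0],[-1,0,0,0,0]]]' >/dev/null; python3 s.py
python3 -c "
from h import *
snap('wrist','w11')
o,c=snap('scene','scene8');cv2.imwrite('pics/scene8c.png',cv2.resize(c['color'][180:330,340:520,::-1],None,fx=4,fy=4))"
```

```text
t 18.88 p [612.3 186.9 -10.4] yaw 81.5 z [ 0.061  0.426 -0.903] F [-4.4 -9.1  5.9] op 17.9 q [ 0.09  0.7  -0.27  1.86 -0.51  0.55  0.18]
t 19.05 p [612.3 186.9 -10.4] yaw 81.5 z [ 0.061  0.425 -0.903] F [ -5.1 -10.2   5.2] op 17.7 q [ 0.09  0.7  -0.27  1.86 -0.51  0.55  0.18]
```

View pics/scene8c.png

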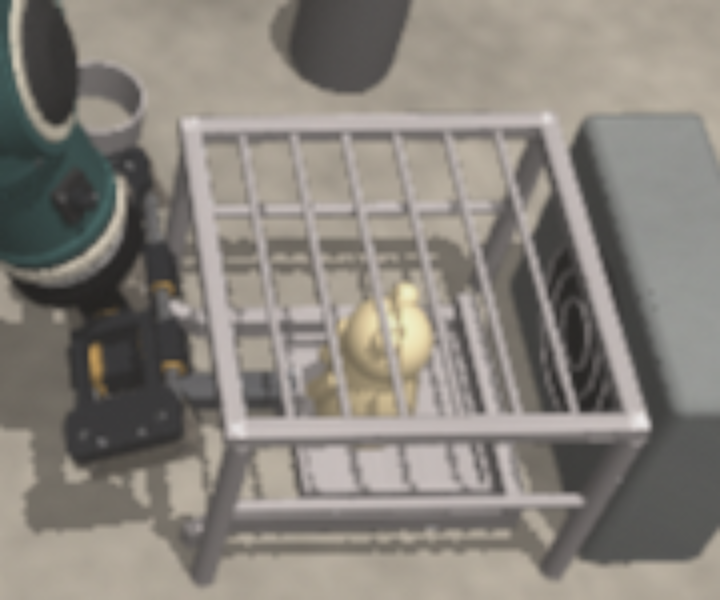

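View pics/w11.png

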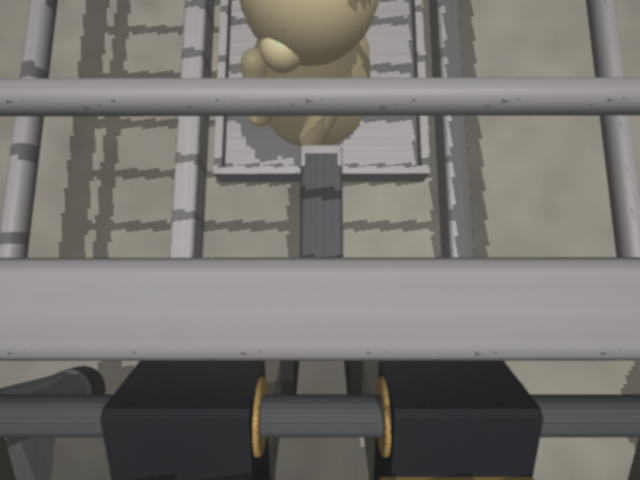

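Force is up to about 11 N with no further motion, and the bear is standing. I'll confirm that it is the tray on the back stop, not the gripper on the frame.

```bash
python3 - <<'E'
from h import *
o=get_obs();print('torque',o['ft_torque'].round(2),'F',o['force'].round(1))
c=load('top8');P=cloud(c);im=c['color'].astype(int).mean(2)
h=np.radians(81.7);sx=np.array([np.cos(h),np.sin(h)]);sy=np.array([-sx[1],sx[0]])
S=np.array([.62934,.28705])
L=np.stack([(P[...,:2]-S)@sx*1e3,(P[...,:2]-S)@sy*1e3,P[...,2]*1e3],-1)
# rows of pixels across tray front edge between bars
for v in (185,195,203,215,222):
    print(v,[ (u,int(im[v,u]),*L[v,u].round(0).astype(int)) for u in range(175,196)])
E
```

```text
torque [-1.73  0.76  0.28] F [-5.9 -9.5  5. ]
185 [(175, 69, np.int64(99), np.int64(-45), np.int64(1)), (176, 71, np.int64(98), np.int64(-47), np.int64(-6)), (177, 71, np.int64(93), np.int64(-46), np.int64(1)), (178, 71, np.int64(92), np.int64(-47), np.int64(-2)), (179, 71, np.int64(87), np.int64(-46), np.int64(4)), (180, 82, np.int64(87), np.int64(-47), np.int64(-2)), (181, 103, np.int64(84), np.int64(-48), np.int64(-3)), (182, 88, np.int64(71), np.int64(-43), np.int64(30)), (183, 99, np.int64(30), np.int64(-22), np.int64(157)), (184, 110, np.int64(28), np.int64(-23), np.int64(154)), (185, 99, np.int64(25), np.int64(-22), np.int64(159)), (186, 96, np.int64(62), np.int64(-45), np.int64(26)), (187, 61, np.int64(60), np.int64(-45), np.int64(26)), (188, 53, np.int64(61), np.int64(-47), np.int64(15)), (189, 113, np.int64(59), np.int64(-48), np.int64(10)), (190, 79, np.int64(57), np.int64(-49), np.int64(10)), (191, 63, np.int64(56), np.int64(-50), np.int64(5)), (192, 84, np.int64(53), np.int64(-50), np.int64(6)), (193, 86, np.int64(51), np.int64(-51), np.int64(5)), (194, 91, np.int64(47),
[... 3879 characters left out ...]
4(18)), (183, 75, np.int64(58), np.int64(51), np.int64(17)), (184, 96, np.int64(57), np.int64(50), np.int64(13)), (185, 94, np.int64(56), np.int64(50), np.int64(7)), (186, 120, np.int64(53), np.int64(49), np.int64(7)), (187, 125, np.int64(51), np.int64(49), np.int64(5)), (188, 121, np.int64(48), np.int64(49), np.int64(7)), (189, 116, np.int64(47), np.int64(48), np.int64(3)), (190, 105, np.int64(1), np.int64(61), np.int64(158)), (191, 112, np.int64(-1), np.int64(61), np.int64(156)), (192, 96, np.int64(-1), np.int64(60), np.int64(150)), (193, 119, np.int64(35), np.int64(47), np.int64(7)), (194, 125, np.int64(33), np.int64(47), np.int64(6)), (195, 125, np.int64(29), np.int64(47), np.int64(10))]
```

The stop face is at x≈60 in my estimated frame, with the tray rim tight against it, so the tray is home. Now I'll release and back straight out.

```bash
python3 -m handwheel '[[[-0.5,0,0,0,0],[-0.35,0,0,0,0],[-0.3,0,0,0,0],[-0.3,0,0,0,0],[-0.3,-0.3,-2,0,0]]]' >/dev/null; python3 s.py
python3 -m handwheel '[[[-0.3,-0.7,-5,0,0],[-0.3,-1.3,-9,0,0],[-0.3,-1.45,-9.9,0,0],[-0.3,-1.45,-9.9,0,0],[-0.3,-1.45,-9.9,0,0]]]' >/dev/null; python3 s.py
python3 -m handwheel '[[[-0.3,-1.45,-9.9,0,0],[-0.3,-2,-14,0,0],[-0.3,-2,-14,0,0],[-0.3,-2,-14,0,0],[-0.3,0,0,0,0]]]' >/dev/null; python3 s.py
python3 -c "
from h import *
snap('wrist','w12')
o,c=snap('scene','scene9');cv2.imwrite('pics/scene9c.png',cv2.resize(c['color'][180:330,270:520,::-1],None,fx=3,fy=3))"
```

```text
t 19.57 p [612.3 188.5 -10. ] yaw 81.6 z [ 0.061  0.428 -0.902] F [-0.4  0.5  0.2] op 32.1 q [ 0.09  0.7  -0.27  1.86 -0.52  0.55  0.19]
t 19.98 p [606.  141.6 -10.4] yaw 81.5 z [ 0.062  0.427 -0.902] F [ 0.3  0.1 -0.2] op 32.1 q [ 0.17  0.7  -0.27  1.87 -0.51  0.57  0.25]
t 20.4 p [599.   86.4 -10.8] yaw 81.3 z [ 0.064  0.424 -0.903] F [-0.3 -0.   0.4] op 32.2 q [ 0.26  0.69 -0.27  1.88 -0.5   0.6   0.32]
```

View pics/scene9c.png

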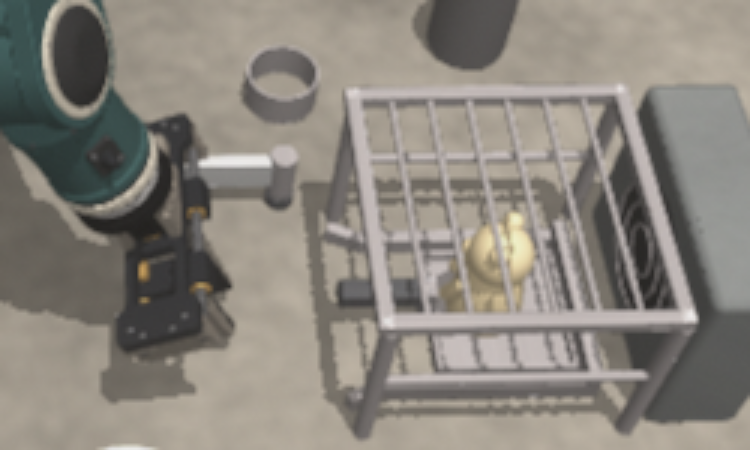

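View pics/w12.png

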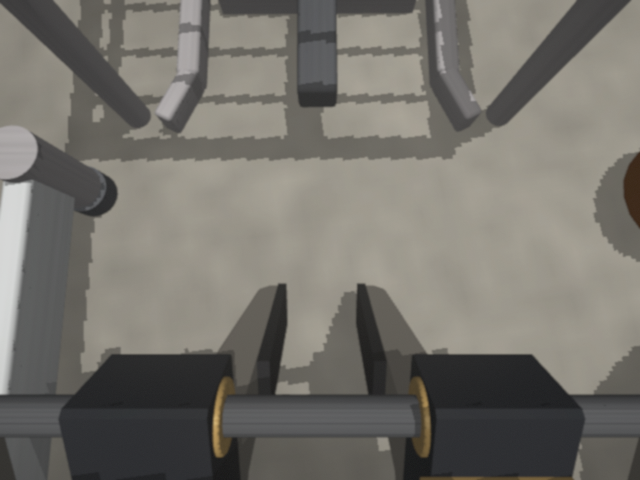

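The tool is clear, the tray is still home with its handle end at the roof edge, and the bear is standing. Next come the gate waypoints.

```bash
python3 - <<'E'
from h import *
h=np.radians(81.7);sx=np.array([np.cos(h),np.sin(h)]);sy=np.array([-sx[1],sx[0]])
Pv=np.array([487.3,148.5]); S=Pv-(-160*sx+120*sy); print('S',S)
def W(q,r,over):
    d=np.array([-np.sin(q),-np.cos(q)]);n=np.array([-np.cos(q),np.sin(q)])
    s=11*abs(np.cos(q))+18*abs(np.sin(q))
    c=r*d+(6+s-over)*n
    return Pv+c[0]*sx+c[1]*sy + 20.8*sx
prev=None
for q,o in [(1.57,-20),(1.57,2)]+[(x,2) for x in np.arange(1.4,-.01,-.14)]:
    w=W(q,118,o);print(round(q,2),w.round(1),None if prev is None else (w-prev).round(1));prev=w
E
```

```text
S [629.14008685 289.50138213]
1.57 [429.8  58.6] None
1.57 [451.6  55.5] [21.8 -3.2]
1.4 [469.8  50.5] [18.2 -5. ]
1.26 [485.6  48.7] [15.9 -1.9]
1.12 [502.  49.] [16.4  0.4]
0.98 [518.6  51.8] [16.6  2.8]
0.84 [534.9  57.1] [16.4  5.3]
0.7 [550.7  64.9] [15.7  7.8]
0.56 [565.4  75.2] [14.7 10.3]
0.42 [578.5  87.9] [13.2 12.7]
0.28 [589.8 102.6] [11.2 14.8]
0.14 [598.7 119.2] [ 8.9 16.6]
-0.0 [604.9 137.2] [ 6.2 18. ]
```

```bash
python3 -m handwheel '[[[-0.6,0,0,30,0],[-1,0,0,38,0],[-1,0,0,38,0],[-1,-25,-4,4,0],[-1,-36,-6,0,0]]]' >/dev/null; python3 s.py
python3 -m handwheel '[[[-1,-36,-6,0,0],[-1,-36,-6,0,0],[-1,-30,-5,0,0],[-1,-6,-1,0,0],[-1,0,0,0,0]]]' >/dev/null; python3 s.py
python3 -c "
from h import *
o,c=snap('scene','scene10');cv2.imwrite('pics/scene10c.png',cv2.resize(c['color'][130:330,220:520,::-1],None,fx=2.6,fy=2.6))"
```

```text
t 20.92 p [541.4  83.6 103.2] yaw 82.0 z [ 0.068  0.427 -0.902] F [ 0.  -0.3 -0.2] op 1.5 q [ 0.29  0.43 -0.27  1.99 -0.5   0.75  0.28]
t 21.33 p [428.1  64.   99.9] yaw 81.6 z [ 0.061  0.427 -0.902] F [-0.1  0.3  0.9] op 0.4 q [ 0.41  0.28 -0.3   2.23 -0.57  0.71  0.42]
```

View pics/scene10c.png

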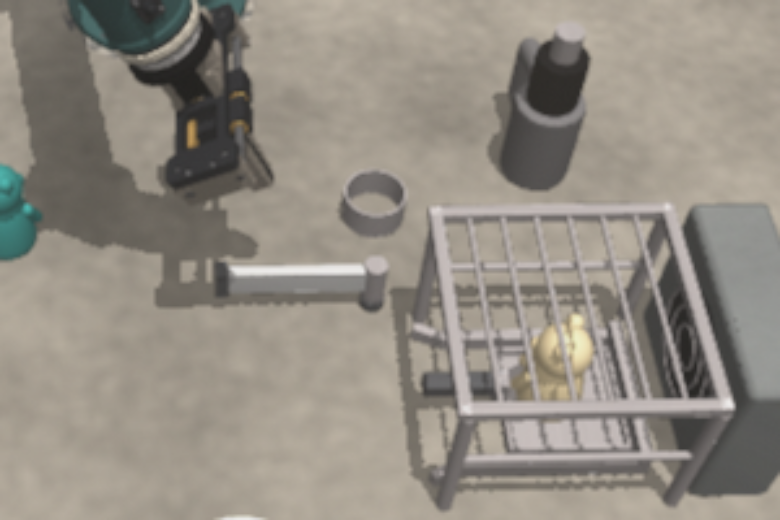

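The fingers are closed, on the outer side of the gate. Lowering.

```bash
python3 -m handwheel '[[[-1,1,-4,-30,0],[-1,0,0,-30,0],[-1,0,0,-25,0],[-1,0,0,-18,0],[-1,0,0,0,0]]]' >/dev/null; python3 s.py
python3 -c "
from h import *
snap('wrist','w13')
o,c=snap('scene','scene11');cv2.imwrite('pics/scene11c.png',cv2.resize(c['color'][130:330,220:520,::-1],None,fx=2.6,fy=2.6))"
```

```text
t 21.8 p [430.6  60.8  -5.9] yaw 81.5 z [ 0.058  0.429 -0.901] F [-0.1  0.8  0.4] op 0.3 q [ 0.44  0.53 -0.34  2.26 -0.65  0.47  0.59]
```

View pics/w13.png

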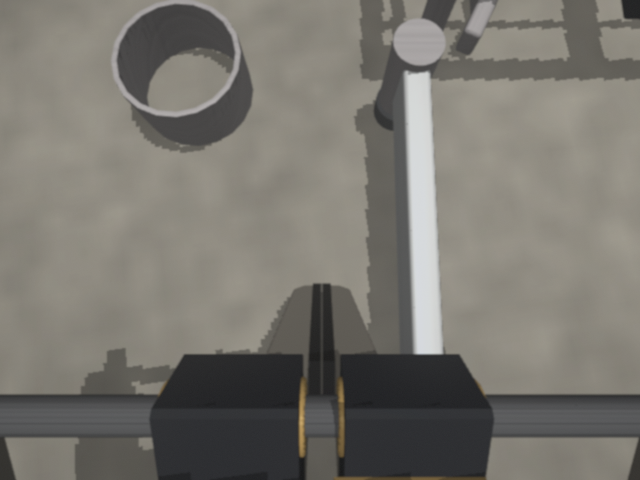

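View pics/scene11c.png

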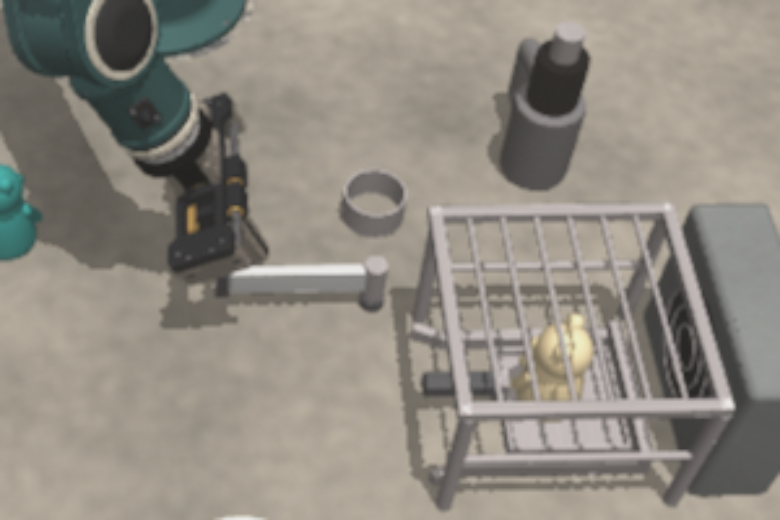

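```bash
python3 -m handwheel '[[[-1,7,-2,0,0],[-1,7,-2,0,0],[-1,7,-1,0,0],[-1,6,-1.7,0,0],[-1,6,-1.7,0,0]]]' >/dev/null; python3 s.py
python3 -m handwheel '[[[-1,6,-1.6,0,0],[-1,8,-1,0,0],[-1,8,-0.9,0,0],[-1,8.2,0.2,0,0],[-1,8.2,0.2,0,0]]]' >/dev/null; python3 s.py
python3 -c "
from h import *
snap('wrist','w14')
o,c=snap('scene','scene12');cv2.imwrite('pics/scene12c.png',cv2.resize(c['color'][130:330,220:520,::-1],None,fx=2.6,fy=2.6))"
```

```text
t 22.32 p [465.   51.   -2.6] yaw 81.6 z [ 0.063  0.427 -0.902] F [-0.8  0.8  1. ] op 0.2 q [ 0.41  0.55 -0.3   2.18 -0.62  0.52  0.56]
t 22.73 p [502.9  48.   -3.3] yaw 81.5 z [ 0.061  0.427 -0.902] F [-0.5  0.5 -0.5] op 0.3 q [ 0.37  0.58 -0.27  2.09 -0.59  0.56  0.51]
```

View pics/scene12c.png

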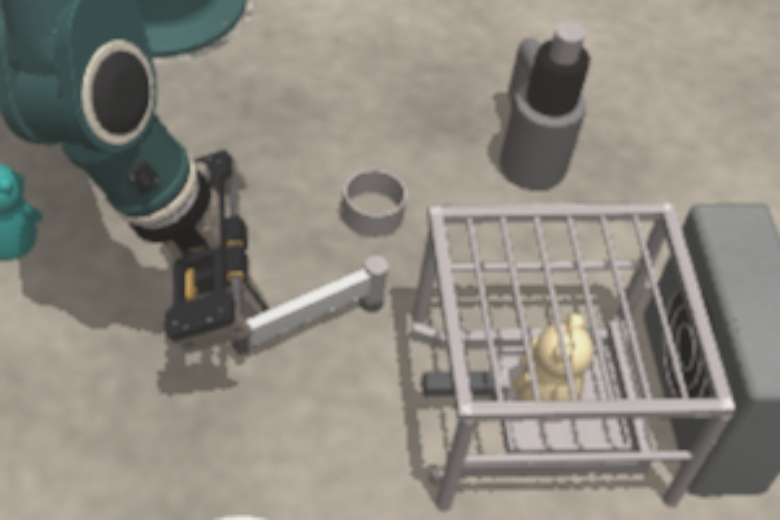

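View pics/w14.png

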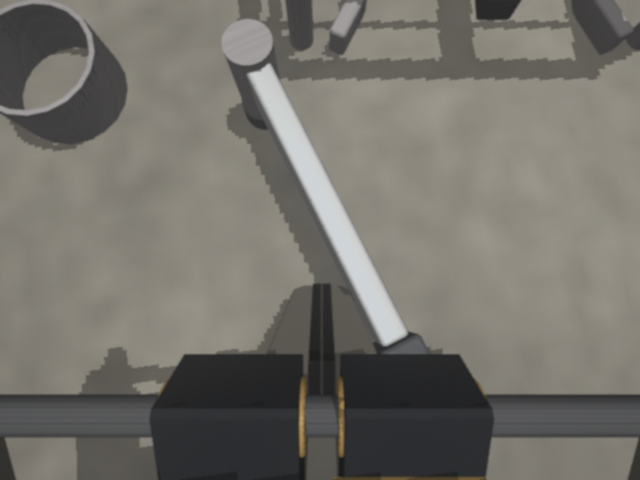

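The gate is swinging, now at about 1.1 rad. I'll continue along the arc.

```bash
python3 -m handwheel '[[[-1,8.3,1.6,0,0],[-1,8.3,1.6,0,0],[-1,8.2,2.7,0,0],[-1,8.2,2.7,0,0],[-1,7.8,3.9,0,0]]]' >/dev/null; python3 s.py
python3 -m handwheel '[[[-1,7.8,3.9,0,0],[-1,7.4,5.1,0,0],[-1,7.4,5.1,0,0],[-1,6.6,6.3,0,0],[-1,6.6,6.4,0,0]]]' >/dev/null; python3 s.py
python3 -c "
from h import *
snap('wrist','w15')
o,c=snap('scene','scene13');cv2.imwrite('pics/scene13c.png',cv2.resize(c['color'][130:330,220:520,::-1],None,fx=2.6,fy=2.6))"
```

```text
t 23.25 p [543.9  60.8  -3.3] yaw 81.6 z [ 0.062  0.427 -0.902] F [-1.   0.7  0.8] op 0.3 q [ 0.31  0.62 -0.25  2.01 -0.57  0.59  0.45]
t 23.67 p [579.3  88.1  -3.3] yaw 81.6 z [ 0.061  0.427 -0.902] F [-0.9 -0.6  0.7] op 0.5 q [ 0.24  0.65 -0.23  1.93 -0.56  0.6   0.38]
```

View pics/scene13c.png

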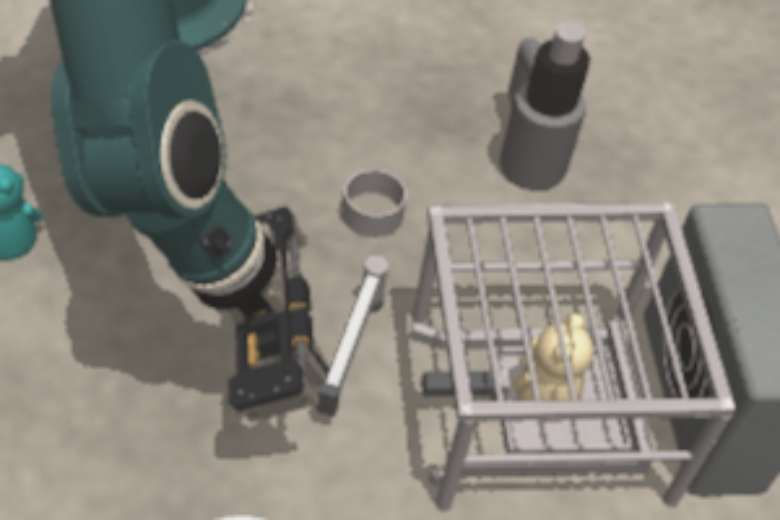

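View pics/w15.png

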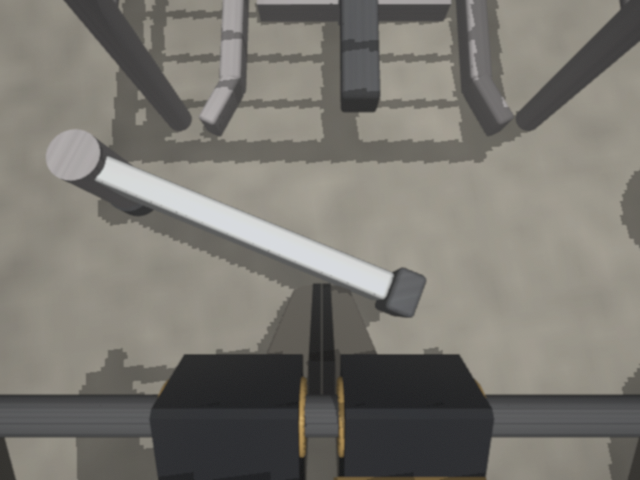

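```bash
python3 -m handwheel '[[[-1,5.5,7.3,0,0],[-1,5.5,7.3,0,0],[-1,4.4,8.2,0,0],[-1,4.4,8.2,0,0],[-1,2.2,6,0,0]]]' >/dev/null; python3 s.py
python3 -m handwheel '[[[-1,1.6,5,0,0],[-1,0.9,3,0,0],[-1,0.7,2,0,0],[-1,0,0,0,0]]]' >/dev/null; python3 s.py
python3 -c "
from h import *
snap('wrist','w16')"
```

```text
t 24.18 p [601.2 125.9  -3.1] yaw 81.6 z [ 0.061  0.427 -0.902] F [-0.8  0.2 -0.1] op 0.5 q [ 0.17  0.67 -0.22  1.89 -0.56  0.6   0.31]
t 24.52 p [602.8 130.9  -3.9] yaw 81.5 z [ 0.06   0.424 -0.904] F [-5.3 -8.4  6.1] op 0.3 q [ 0.15  0.67 -0.22  1.88 -0.55  0.6   0.3 ]
```

View pics/w16.png

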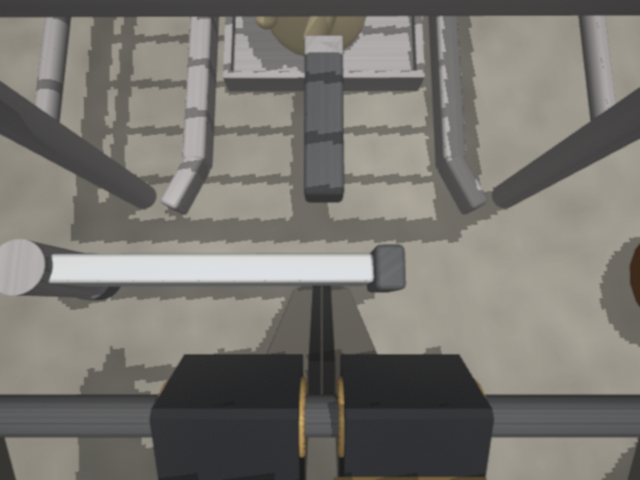

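The gate lies straight across the mouth, v≈267 along its whole length, and about 11 N of contact force says it is on its end stop. I'll back off and lift away.

```bash
python3 -m handwheel '[[[-1,-0.3,-2,0,0],[-1,-0.9,-6,0,0],[-1,-1.4,-9.9,0,0],[-1,-2.8,-20,0,0],[-1,-4,-28,0,0]]]' >/dev/null; python3 s.py
python3 -m handwheel '[[[-1,-4,-28,10,0],[-1,-4,-28,25,0],[-1,-4,-28,25,0],[-1,-4,-25,25,0],[-1,0,0,0,0]]]' >/dev/null; python3 s.py
python3 -c "
from h import *
snap('wrist','w17');snap('scene','scene14')
o,c=snap('top','top14');cv2.imwrite('pics/top14c.png',cv2.resize(cv2.convertScaleAbs(c['color'][140:280,150:350,::-1],alpha=1.6),None,fx=4,fy=4,interpolation=cv2.INTER_CUBIC))"
```

```text
t 24.98 p [594.4  70.4  -2.8] yaw 81.8 z [ 0.06   0.429 -0.901] F [1.1 1.1 0.3] op 0.5 q [ 0.26  0.67 -0.22  1.89 -0.54  0.64  0.39]
t 25.4 p [581.6 -49.1  85.8] yaw 81.3 z [ 0.073  0.421 -0.904] F [ 0.6 -2.1 -0.6] op 0.3 q [ 0.41  0.54 -0.15  1.84 -0.48  0.88  0.45]
```

View pics/scene14.png

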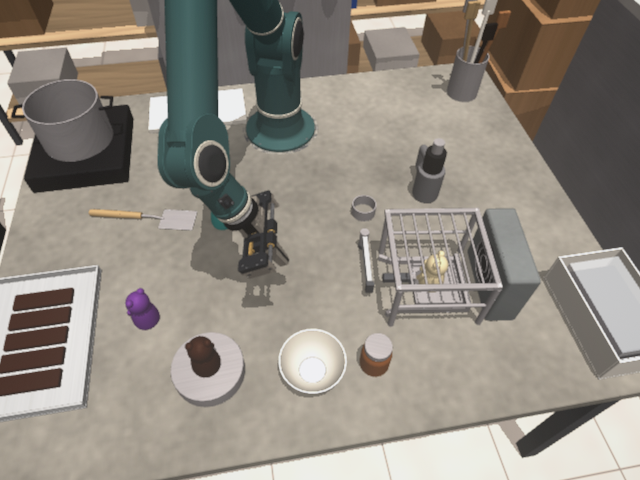

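View pics/top14c.png

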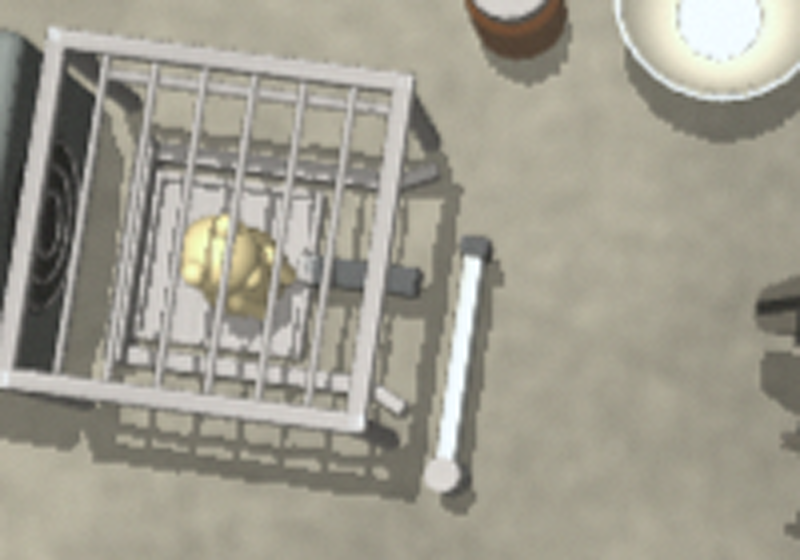

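View pics/w17.png

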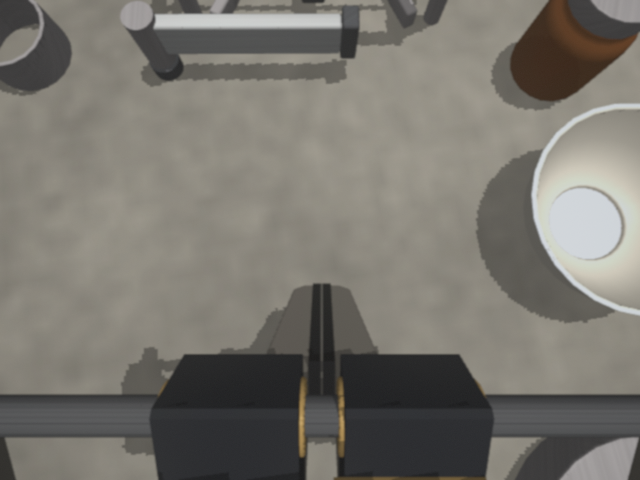

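```bash
python3 -m handwheel '[[[-1,0,0,30,0],[-1,0,0,35,0],[-1,0,0,35,0],[-1,0,0,20,0],[-1,0,0,0,0]]]' >/dev/null; python3 s.py
python3 - <<'E'
from h import *
c=load('top14');px=lambda x,y:((x+.5)/4+150-.5,(y+.5)/4+140-.5)
a=ray(c,*px(443,474),.063)[:2];b=ray(c,*px(476,242),.059)[:2]
d=b-a;h=np.radians(81.7);sx=np.array([np.cos(h),np.sin(h)]);sy=np.array([-sx[1],sx[0]])
print('gate q',np.arctan2(-(d@sx),-(d@sy)),np.linalg.norm(d))
o,t=snap('top','top15');snap('scene','scene15')
def diff(n,m):
    A=load(n)['color'].astype(int);B=load(m)['color'].astype(int)
    D=(abs(A-B).max(2)>30).astype(np.uint8)
    k,l,s,ce=cv2.connectedComponentsWithStats(D)
    print(n,[tuple(x) for x in s[1:] if x[4]>25])
diff('top0','top15');diff('scene0','scene15')
P=cloud(load('top15'));Q=P[293:330,380:418].reshape(-1,3);Q=Q[(Q[:,2]>.015)&(Q[:,2]<.12)];print('teal',Q.min(0),Q.max(0))
c=load('top15');cv2.imwrite('pics/top15b.png',cv2.convertScaleAbs(c['color'][:,:,::-1],alpha=1.4))
E
```

```text
t 25.97 p [580.7 -38.6 205.3] yaw 81.9 z [ 0.066  0.427 -0.902] F [ 0.1 -0.3 -0.1] op 0.3 q [ 0.39  0.39 -0.14  1.76 -0.44  1.09  0.34]
gate q 0.0011568334800720202 0.1478737164585778
top0 [(np.int32(340), np.int32(154), np.int32(61), np.int32(102), np.int32(2219)), (np.int32(378), np.int32(154), np.int32(123), np.int32(326), np.int32(23220)), (np.int32(385), np.int32(157), np.int32(11), np.int32(16), np.int32(91)), (np.int32(183), np.int32(182), np.int32(12), np.int32(43), np.int32(210)), (np.int32(193), np.int32(187), np.int32(13), np.int32(39), np.int32(242)), (np.int32(210), np.int32(188), np.int32(7), np.int32(9), np.int32(42)), (np.int32(221), np.int32(188), np.int32(11), np.int32(22), np.int32(118)), (np.int32(203), np.int32(193), np.int32(5), np.int32(18), np.int32(52)), (np.int32(259), np.int32(204), np.int32(11), np.int32(51), np.int32(227)), (np.int32(217), np.int32(212), np.int32(10), np.int32(17), np.int32(68)), (np.int32(205), np.int32(221), np.int32(11), np.int32(7), np.int32(33)), (np.int32(404), np.int32(244), np.int32(11), np.int32(14), np.int32(56)), (np.int32(265)
[... 1806 characters left out ...]
int32(23), np.int32(171)), (np.int32(452), np.int32(263), np.int32(7), np.int32(21), np.int32(45)), (np.int32(411), np.int32(268), np.int32(8), np.int32(10), np.int32(34)), (np.int32(413), np.int32(268), np.int32(11), np.int32(16), np.int32(102)), (np.int32(379), np.int32(273), np.int32(16), np.int32(14), np.int32(174)), (np.int32(401), np.int32(272), np.int32(10), np.int32(13), np.int32(103)), (np.int32(445), np.int32(272), np.int32(5), np.int32(12), np.int32(31)), (np.int32(424), np.int32(291), np.int32(39), np.int32(13), np.int32(231)), (np.int32(412), np.int32(292), np.int32(15), np.int32(13), np.int32(67))]
teal [ 0.31464774 -0.22094544  0.0153077 ] [ 0.37744174 -0.15983166  0.10723819]
```

View pics/top15b.png

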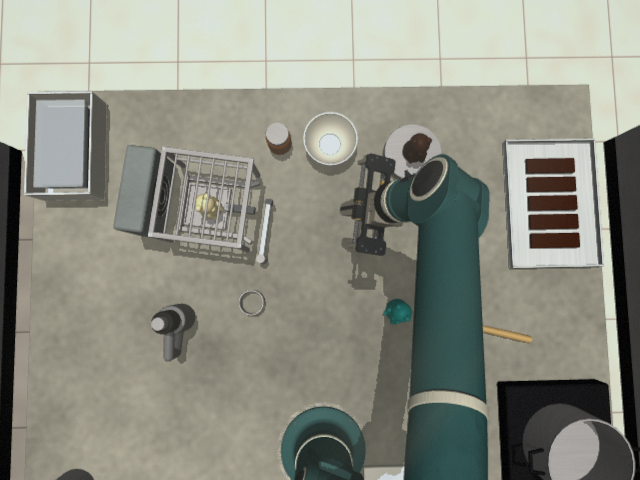

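View pics/scene15.png

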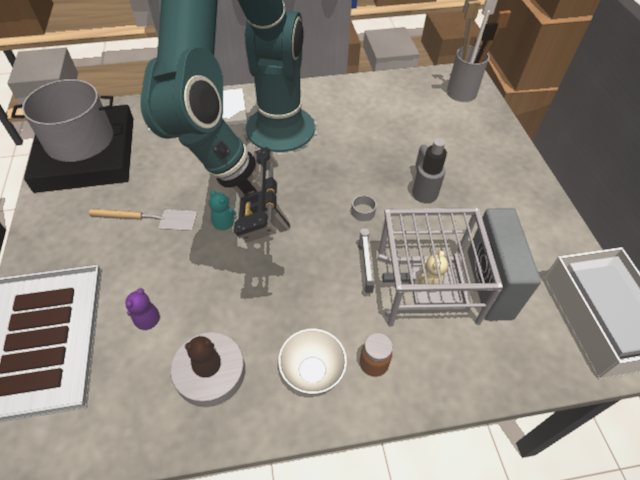

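The gate measures 0.00 rad, the tray is home, and the bear is standing (scene 437,265). The bystanders show no change, and the robot is clear with about zero force. Handing in.

```bash
python3 -c "
from rig import *
print(finish_job())"
```

```text
the job is handed in; nothing more can be done
None
```

The cream bear is on its tray, fully home under the grille and still standing. The gate is shut behind it, and I have handed the job in at about 26 s of robot time.

**What I did**
- **Lean:** the moves cannot tilt the tool, so I raised it until a joint limit left it leaning back about 25°.
- **Tray:** I slid the tray in by its handle until it met the back stop, let go, and backed straight out.
- **Gate:** I pushed the gate shut by its outer face with closed fingers, then moved clear.

**Last checks**
- **Tray:** at the stop the force rose to about 11 N with no further travel, and depth readings showed the rim against the stop face.
- **Gate:** it measured about 0.00 rad in the top view, and there was about 11 N at its end stop.
- **Bystanders:** comparing pictures from before and after showed no bystander displaced where they could be seen. The spatula blade was hidden by the arm in the top view, but looked unmoved in the scene view.
- **Robot:** it was clear of everything, with about zero force.

**What disagreed**
- **Fingertips:** they sit about 35 mm short of the reported TCP. My first attempt to grip the handle closed on nothing because of this, and I corrected for it afterwards.
- **Station position:** the estimate from the roof corners was about 2.5 mm off, judging by the rails, the gate pivot and the contact at the stop. I relied on the contact.
- **Tray offset:** by the camera estimate the tray rests about 1–3 mm past the station origin. It is pressed against the stop, but that is close to the 3 mm allowance.

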